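# Vent shut, handle on, balloon gas open

## Robot

A 6-joint arm with a two-finger parallel gripper is mounted at the origin on the work surface. World frame = base frame: x ahead of the robot, y to its left, z up, the work surface at z = 0. Lengths are in m, angles in degrees, forces in N, time in s.
With the tool pointing down it reaches from about 0.4 to 0.825 m from the base axis. Payload 7 kg.
Tool frame: the origin (TCP) lies midway between the tips of the shut fingers; the grasp point (between the pads) lies 19 mm behind it; z points along the fingers, y is the line along which they close (so a half turn about z gives the same grasp; the last joint's range is limited). The gripper opens to 88 mm and grips with 3 to 60 N. Pads are 19 mm wide; open, the fingers measure 130 mm over their backs; the gripper's body (78 mm by 193 mm) begins 47 mm behind the grasp point.
Start: joints at [-52.248, 20.546, 0.682, 0, -70.136, -16.507], TCP at [0.245, -0.629, 0.227] pointing down, gripper open.
Joint ranges: [-176.03, 176.03], [-82.01, 121.73], [-58.28, 71.71], [-173.87, 95.51], [-174.79, -0.11], [-173.66, 173.66]. Speed limits (degrees/s): [136.94, 136.94, 172.46, 180, 180, 180].

## Interface

Orientations are given as [roll, pitch, yaw] about the fixed x, y, z axes, in that order (R = Rz(yaw) Ry(pitch) Rx(roll)).
In Python, from plant import get_state, optics, order gives the robot as it stands. The module is installed in compiled form; this text tells all that it offers.
- The arm moves only by the tool send_rows, never from a script. Its argument "moves" is a list of rows, each an object with "slide": the shift along the tool's x, y, z as a fraction of full scale, a list of three; "turn": the turn about the tool's z as a fraction of full scale; "gripper": the opening, from 0 (shut) to 1 (fully open). A call has exactly 5 rows; each row is the pose to reach, as a shift and turn from the pose commanded when the call began, along the tool's axes at that moment; what a row does not reach only later rows make up. Full scale, the value 1, is 150 mm for a shift and 90 degrees for a turn. A row lasts 1/12 s, in which the tool goes at most 41.7 mm and 7.16 degrees, less where a joint would pass 70% of its speed; a pose out of reach is approached as far as the arm can. A call with a number of a shift or a turn outside -1 to 1 is refused whole. A call with a gripper value outside its range is refused whole. The fingers move at their own pace and stop on an object; "newtons" is the grip in N (left out, the last holds). Time passes only in rows, so rows that repeat a pose let the fingers close, or fill a call up. It gives the time, the measured TCP pose, the force, the opening and the grip force at its end, in the units of the state.
- get_state(): the state, without advancing time (a new reading comes with each control period).
- optics.capture(name): name is "side" or "top" or "wrist"; returns a dict with "img" (400x640x3 uint8, red, green, blue), "intrinsics" (3x3 intrinsics, pixels), "origin" and "attitude" of the camera in the world. Camera axes: x right, y down, z forward; pixel columns grow to the right and rows downward; lengths in m; the calibration is good to about 2 mm. A picture is of the moment at which its call begins. There is no depth.
- order.close_job(): hands the job in; it is judged then, once.
Trained networks look in the newest picture that a camera, given by its name, has taken for a name from the list of things; names that differ only in an ending like _2 or _b are one class to them, and where a whole thing is asked for, a point or a joint stands for the part that bears it (a point fixed in the world has none). Each returns a list of dicts, best first, with "p" (0 to 1); they miss things now and then, are a little off and sometimes report something else, mostly with a low value. They report only what shows in the picture. A call takes as long as a camera call.
- optics.look_for(camera, name): "location" ([x, y, z] in m, in world coordinates, good to about 4 mm: the middle of the surface that is visible of it).
The state is a dict: "time_s": time; "joints": joint angles; "qd": joint speeds; "joint_torque": joint torques, N m; "tcp_pos": TCP position; "eef_rot": TCP orientation; "contact_force": force on the tool from outside, world axes, zero at the start; "moment": the same for the moment, N m; "gripper_width": finger opening in m; "gripper_force": force on a finger pad.
Only numpy, scipy, OpenCV 4.12 (cv2) and the standard library are available. Lean on these libraries where they do the work, as an engineer would, in place of code of your own. Each camera call takes 0.05 s, during which the arm holds its last target. There are 200 camera calls.

## Task

Make the balloon filler ready: first turn the vent valve's fitted lever to its closed stop, where it points across its pipe, away from the robot. Then fit the loose handle fully home on the fill valve's bare square stem with its arm likewise pointing away from the robot, as near across the pipe as the nearly closed stem stands, turn it clockwise to the open stop, where the arm points down the slope of the pipe, and leave it sitting there. Leave the toys, tub and mug on the counter where they are.

Things in the scene. Friction and masses are not known exactly. Their poses are not given: they have to be found in the camera images.
- vent_stand: Fixed vent valve stand; origin under its centre; yaw 1.05 to 1.75, so its +x looks mostly to world +y. Base plate 120 x 90 x 10 mm; a 38 mm post carries a brass valve. Its pipe, 54 mm thick at most, slopes 28.6 degrees (0.5 rad) up towards +x of the stand through a centre 115 mm up, -72 to +135 mm along. It has a lever on, and a ribbed 48 mm brass silencer at the upper pipe end.
- vent_lever (a joint): Vent lever angle (rad): 0 = closed stop, arm across the pipe pointing away from the robot (-y of the stand); 1.571 = open stop, arm along the pipe, pointing down its slope (-x of the stand). Grows clockwise seen from above. Starts at 1.1 to 1.57. Friction of 0.25 N m holds it where it is left; no spring.
- vent_axis (a point): On the vent lever's turning axis, at the lever's underside, 42 mm from the pipe's centre; turns with it. z = outward along the axis, leaning 0.5 rad from vertical to -x of the stand; x = along the arm. Aluminium hub 46 mm square, 34 mm high, a 24 mm round nut 10 mm high on top; arm 20 mm wide, 18 mm thick (z 0 to 18 mm), to 110 mm from the axis, with 15 mm or more of air below it.
- vent_grip (a point): Middle of the vent lever's arm, 75 mm from the axis, 9 mm above its underside; same axes as vent_axis; a good place to pinch across the arm (y).
- fill_stand: Fixed fill valve stand, built and sized like vent_stand, axes and yaw alike. It has a bare square stem instead of a lever, and at the upper pipe end an upturned nozzle (black rubber, 30 mm thick) parallel to the stem, 108 mm up the slope from it and reaching 33 mm further out than fill_seat, so the handle's arm cannot swing over that side. The other sides are free.
- fill_valve (a joint): Fill valve stem angle (rad): 0 = closed stop, 1.571 = open stop; grows clockwise seen from above. Starts nearly closed (0 to 0.35). Friction of 0.25 N m holds it where it is left, also with the handle on; no spring.
- fill_seat (a point): Foot of the fill valve's steel stem: centre of the 42 mm round shoulder where the handle's underside rests, 42 mm from the pipe's centre; turns with the stem. z = outward along the stem, leaning 0.5 rad. Stem 24 mm square, faces along x and y, 40 mm long, the last 8 mm tapering to 14 mm. x points away from the robot across the pipe at joint 0, down the slope at 1.571; the arm must point along it.
- handle: The loose aluminium handle, about 0.3 kg, flat on the counter, bore upright. Origin: bore centre at the underside; z up, x along the arm. Hub 46 mm square (along x, y), 40 mm high, a 26.5 mm square bore right through; can be gripped across y. Arm 20 mm wide, 18 mm thick (z 0 to 18 mm), to x = 110 mm. Its weight keeps it on the leaning stem, with some 6 degrees of turning play.
- handle_arm (a point): On the loose handle's arm: 50 mm along +x from its origin, 9 mm above its underside; same axes.
- toy_car: Bystander: red toy car, 92 x 47 x 38 mm high, loose, at the front right; origin under its centre.
- toy_carton: Bystander: blue carton, 70 x 55 mm and 100 mm high, loose, behind the gap between the stands; origin under its centre.
- tub: Bystander: round screw-top tub, 68 mm thick, 85 mm high, loose, at the front; origin under its centre.
- pen_mug: Bystander: white handleless mug, 76 mm thick, 90 mm high, loose, at the front; origin under its centre.
- stacker: Bystander: wooden stepped stacking toy, 90 mm thick, 98 mm high, loose, behind the valves; origin under its centre.

How it is judged:
By the outcome, as a careful person would: the job done as asked, in the order asked, and still so for the second after the job is handed in, with the robot touching nothing.
It also fails if it takes over 70 s, if anything falls off the work surface, if the arm or the gripper's body presses on something with over 40 N, if the wrist force passes 120 N, or if a joint passes its speed limit or range.

## Working session

There is one attempt and no reset: what is moved stays moved. The work goes in short steps, Python scripts to look and compute and a tool call to move; the robot and the scene stay as the last step left them, time stands still between calls to the robot, and variables do not carry over. Pictures are saved under pics/ and viewed, at most 10 in all, crops included, and the job is handed in when it is done.

Besides the shell and the picture viewer there is one more tool, called after "Request:" by a JSON object that holds its "name" and its "arguments". send_rows: Moves the arm, as the interface text tells. Shift numbers are shares of 150 mm and turn numbers shares of 90 degrees, none past 1 either way. Its arguments: {"type":"object","properties":{"moves":{"type":"array"},"newtons":{"type":"number"}},"required":["moves"]}

```bash
mkdir -p pics
cat > h.py <<'E'
from plant import get_state, optics, order
import numpy as np, cv2
def snap(n,f=None):
    c=optics.capture(n)
    if f: cv2.imwrite('pics/'+f,cv2.cvtColor(c['img'],cv2.COLOR_RGB2BGR))
    return c
def look(n,names):
    for k in names:
        for d in optics.look_for(n,k)[:2]: print(n,k,np.round(d['location'],3),round(d['p'],2))
E
python3 - <<'E'
from h import *
s=get_state();print(s['tcp_pos'],s['eef_rot'])
for n in ('top','side'):
    c=snap(n,n+'1.png');print(n,np.round(c['origin'],3),np.round(c['attitude'],3).tolist(),c['intrinsics'][0][0])
    look(n,['vent_stand','vent_axis','vent_grip','fill_stand','fill_seat','handle','handle_arm','toy_car','toy_carton','tub','pen_mug','stacker'])
E
```

```text
[ 0.24440762 -0.62866791  0.225625  ] [ 1.79905135e+02 -8.09371674e-03 -1.58759385e+02]
top [ 0.389 -0.007  1.118] [-168.57, -0.687, -88.636] 471.3885668005254
top vent_stand [ 0.579 -0.246  0.145] 0.89
top vent_stand [0.757 0.126 0.039] 0.39
top vent_axis [ 0.565 -0.29   0.175] 0.69
top vent_grip [ 0.562 -0.282  0.174] 0.87
top fill_stand [0.553 0.25  0.131] 0.96
top fill_stand [ 0.407 -0.316  0.081] 0.55
top fill_seat [0.548 0.223 0.179] 0.54
top handle [0.493 0.021 0.017] 0.74
top handle_arm [0.494 0.019 0.018] 0.56
top toy_car [ 0.408 -0.173  0.027] 0.56
top toy_carton [0.676 0.007 0.101] 0.73
top tub [ 0.407 -0.316  0.085] 0.73
top pen_mug [0.426 0.269 0.046] 0.58
top pen_mug [ 0.566 -0.282  0.174] 0.5
top stacker [0.756 0.126 0.044] 0.77
top stacker [ 0.569 -0.289  0.174] 0.53
side [0.227 0.562 0.654] [-127.478, -0.963, -147.018] 404.70617807773704
side vent_stand [ 0.58  -0.238  0.123] 0.62
side vent_stand [0.553 0.267 0.112] 0.26
side vent_axis [ 0.567 -0.269  0.173] 0.93
side vent_grip [ 0.566 -0.266  0.171] 0.84
side fill_stand [0.552 0.267 0.114] 0.89
side fill_seat [0.54  0.224 0.169] 0.89
side handle [0.484 0.03  0.016] 0.76
side handle_arm [0.482 0.027 0.016] 0.96
side handle_arm [ 0.404 -0.302  0.059] 0.31
side toy_car [ 0.407 -0.161  0.021] 0.75
side toy_carton [0.673 0.035 0.068] 0.72
side tub [ 0.404 -0.298  0.061] 0.7
side tub [0.483 0.03  0.017] 0.16
side pen_mug [0.433 0.257 0.062] 0.72
side pen_mug [0.487 0.028 0.016] 0.51
side stacker [0.753 0.15  0.038] 0.73
```

View pics/top1.png

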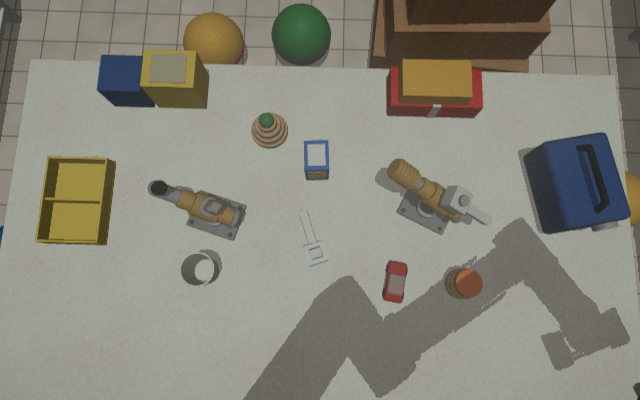

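View pics/side1.png

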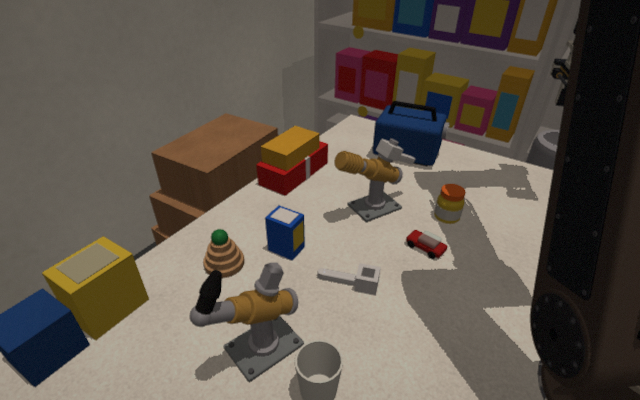

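Run:
```python
import cv2,numpy as np
t=cv2.imread('pics/top1.png');s=cv2.imread('pics/side1.png')
def cr(i,u,v,w=66,h=75):return cv2.resize(i[v:v+h,u:u+w],None,fx=4,fy=4,interpolation=cv2.INTER_CUBIC)
# each crop 66x75 ->264x300
T=np.hstack([cr(t,180,170),cr(t,285,200),cr(t,430,170)]);S=np.hstack([cr(s,235,255),cr(s,318,240),cr(s,355,130)])
cv2.imwrite('pics/c1.png',np.vstack([T,S]))
```

```text
(no output)
```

View pics/c1.png

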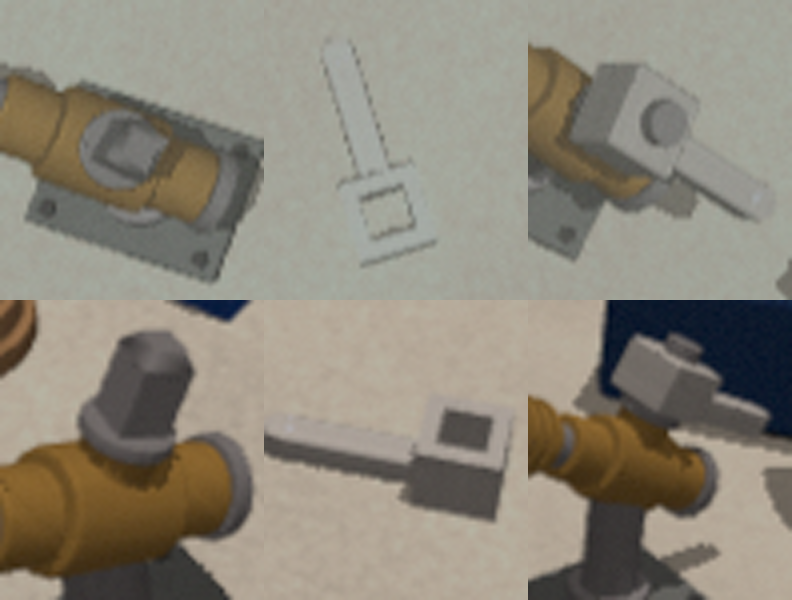

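```bash
cat > geo.py <<'E'
import numpy as np
from scipy.spatial.transform import Rotation as R
K=np.array([[471.4,0,320],[0,471.4,200],[0,0,1]])
def E(r):return R.from_euler('xyz',r,degrees=True).as_matrix()
def P(c,p):
    v=(np.asarray(p)-c['origin'])@E(c['attitude']);u=v@np.array(c['intrinsics']).T
    return u[...,:2]/u[...,2:]
def stand(x,y,yaw,p):return np.array([x,y,0])+np.asarray(p)@R.from_euler('z',yaw).as_matrix().T
def pipe(a,o,b=0):  # along pipe, outward, stand y
    c,s=np.cos(.5),np.sin(.5);return [a*c-o*s,b,.115+a*s+o*c]
def axf(q): # lever frame in stand coords: columns x,y,z
    up=np.array(pipe(1,0))-[0,0,.115];z=np.array(pipe(0,1))-[0,0,.115];ny=np.array([0,-1.,0])
    x=np.cos(q)*ny-np.sin(q)*up;return np.c_[x,np.cross(z,x),z]
def lever(q,p):return np.array(pipe(0,.042))+axf(q)@np.asarray(p)
E
cat > fit.py <<'E'
from h import *;from geo import *;from scipy.optimize import least_squares as LS
t=snap('top');s=snap('side')
print(np.round(t['intrinsics'],1).tolist())
def run(f,x0,n):
    r=LS(f,x0,loss='soft_l1');print(n,np.round(r.x,4));print(np.round(r.fun.reshape(-1,2),1).tolist());return r.x
fill=[(t,(233.7,240.5),[-.06,.045,.01]),(t,(187,224.2),[.06,.045,.01]),(t,(200,190.5),[.06,-.045,.01]),(t,(246,205),[-.06,-.045,.01]),
 (t,(210.7,207),pipe(0,.042)),(s,(266.7,286.2),pipe(0,.042)),(s,(273.7,265.5),pipe(0,.082)),(t,(158,188),pipe(.108,.075)),
 (t,(215.7,206.5),pipe(0,.082))]
run(lambda v:np.concatenate([P(c,stand(*v[:3],p))-u for c,u,p in fill]),[.55,.24,1.35],'fill')
vent=[(t,(442.2,235.5),0,[-.06,.045,.01]),(t,(399,171),0,pipe(.135,0)),(t,(464.2,200.5),1,[0,0,.044]),(t,(488.5,221),1,[.108,0,.016]),(s,(394.2,140),1,[0,0,.044]),(s,(415,157.5),1,[.108,0,.016])]
run(lambda v:np.concatenate([P(c,stand(*v[:3],lever(v[3],p) if l else p))-u for c,u,l,p in vent]),[.58,-.25,1.2,1.3],'vent')
han=[(t,(316,252.5),[0,0,.04]),(t,(303.2,209.5),[.11,0,.018]),(s,(359.5,264.2),[.023,-.023,.04]),(s,(380.7,266.7),[-.023,-.023,.04]),(s,(377.7,282),[-.023,.023,.04]),(s,(355.2,278.7),[.023,.023,.04]),(s,(376.2,295),[-.023,.023,0]),(s,(352.5,289.2),[.023,.023,0])]
run(lambda v:np.concatenate([P(c,stand(*v[:3],p))-u for c,u,p in han]),[.46,.01,.1],'handle')
E
python3 fit.py
```

```text
[[471.4, 0.0, 326.6], [0.0, 471.4, 194.1], [0.0, 0.0, 1.0]]
fill [0.5566 0.2461 1.2911]
[[-0.3, 0.1], [-1.7, 1.1], [-1.3, -0.8], [0.1, -0.4], [-0.6, 0.2], [-0.2, -1.8], [1.0, -1.7], [3.4, -0.3], [-0.6, 0.5]]
vent [ 0.5862 -0.2535  1.1698  1.5522]
[[0.2, -0.1], [-8.3, -0.6], [0.5, 0.6], [1.1, 1.1], [-0.1, -0.1], [-2.0, 0.2]]
handle [0.469  0.0065 0.3094]
[[-0.3, 1.1], [-0.3, -0.1], [0.1, -1.9], [0.1, -0.2], [-0.5, -0.0], [-0.1, -1.3], [-0.8, 0.1], [1.5, 1.2]]
```

Run:
```python
from h import *;from geo import *
s=snap('side');t=snap('top')
f=(.5566,.2461,1.2911)
for q in (0,.1,.2,.3):
    for z in (.002,.032):
        p=[stand(*f,lever(q,[a*.012,b*.012,z])) for a,b in((1,1),(1,-1),(-1,-1),(-1,1))]
        print(q,z,'side crop',np.round((P(s,p)-[235,255])*4+[0,300]).astype(int).tolist(),'top',np.round((P(t,p)-[180,170])*4).astype(int).tolist())
    p=[stand(*f,lever(q,[a*.007,b*.007,.04])) for a,b in((1,1),(1,-1),(-1,-1),(-1,1))]
    print('tip',np.round((P(s,p)-[235,255])*4+[0,300]).astype(int).tolist(),'top',np.round((P(t,p)-[180,170])*4).astype(int).tolist())
# overlay at q=.2
def box(im,c,fr,x0,x1,y0,y1,z0,z1,col):
    q=[fr([x,y,z]) for x in(x0,x1) for y in (y0,y1) for z in(z0,z1)];q=P(c,q)
    for i in range(8):
        for b in(1,2,4):
            j=i^b
            if i<j: cv2.line(im,tuple(np.int32(q[i]*64)),tuple(np.int32(q[j]*64)),col,1,cv2.LINE_AA,6)
H=lambda p:stand(.469,.0065,.3094,p);V=lambda p:stand(.5862,-.2535,1.1698,lever(1.5522,p));F=lambda p:stand(*f,lever(.15,p))
B=[]
for n,c,o in(('top',t,((180,170),(285,200),(430,170))),('side',s,((235,255),(318,240),(355,130)))):
    row=[]
    for (u,v),fr in zip(o,(F,H,V)):
        im=cv2.resize(cv2.imread(f'pics/{n}1.png')[v:v+75,u:u+66],None,fx=4,fy=4,interpolation=cv2.INTER_CUBIC)
        cc=dict(c);M=np.array(c['intrinsics'],float);M=np.array([[4,0,-4*u],[0,4,-4*v],[0,0,1.]])@M;cc['intrinsics']=M
        if fr is F: box(im,cc,fr,-.012,.012,-.012,.012,0,.032,(255,0,255));box(im,cc,fr,-.007,.007,-.007,.007,.032,.04,(0,255,0))
        else: box(im,cc,fr,-.023,.023,-.023,.023,0,.04 if fr is H else .034,(255,0,255));box(im,cc,fr,.023,.11,-.01,.01,0,.018,(0,255,0))
        row.append(im)
    B.append(np.hstack(row))
cv2.imwrite('pics/o1.png',np.vstack(B))
```

```text
0 0.002 side crop [[89, 399], [133, 395], [166, 427], [122, 433]] top [[107, 119], [151, 135], [135, 178], [91, 163]]
0 0.032 side crop [[113, 338], [157, 334], [191, 366], [147, 371]] top [[122, 118], [166, 134], [150, 179], [105, 163]]
tip [[136, 327], [162, 325], [182, 344], [156, 346]] top [[132, 130], [158, 140], [148, 166], [122, 157]]
0.1 0.002 side crop [[89, 398], [137, 396], [166, 429], [118, 432]] top [[110, 118], [152, 138], [132, 180], [90, 160]]
0.1 0.032 side crop [[114, 336], [161, 336], [191, 368], [143, 369]] top [[125, 116], [168, 137], [147, 180], [104, 159]]
tip [[136, 326], [164, 326], [181, 345], [154, 345]] top [[134, 129], [159, 142], [147, 167], [121, 155]]
0.2 0.002 side crop [[91, 396], [140, 398], [164, 431], [114, 430]] top [[114, 117], [153, 141], [129, 181], [89, 156]]
0.2 0.032 side crop [[115, 334], [165, 337], [190, 370], [139, 367]] top [[128, 115], [168, 140], [144, 181], [103, 156]]
tip [[137, 325], [166, 327], [181, 346], [151, 344]] top [[136, 129], [159, 144], [145, 167], [121, 153]]
0.3 0.002 side crop [[92, 394], [144, 399], [163, 433], [110, 428]] top [[117, 116], [153, 144], [125, 181], [88, 153]]
0.3 0.032 side crop [[116, 333], [168, 339], [188, 371], [135, 365]] top [[132, 115], [169, 144], [140, 182], [103, 153]]
tip [[138, 324], [168, 328], [180, 346], [149, 343]] top [[138, 128], [160, 145], [143, 168], [121, 151]]
```

View pics/o1.png

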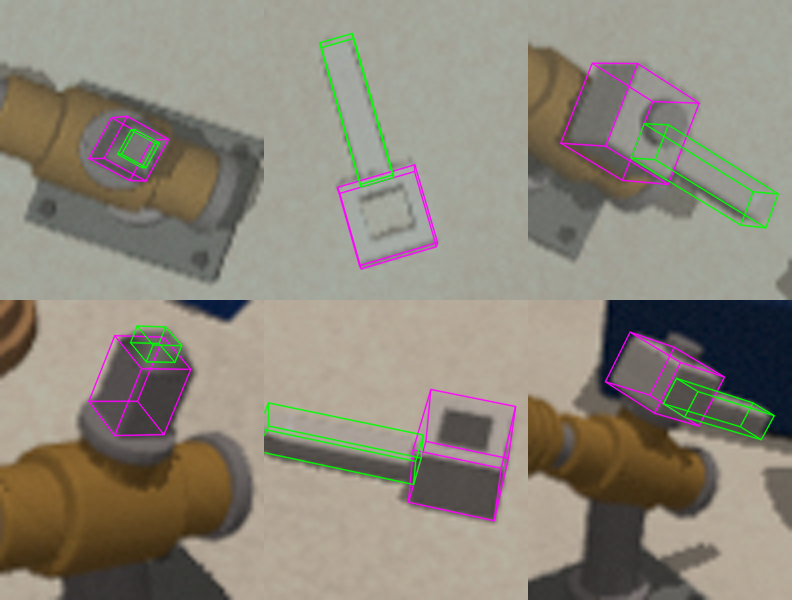

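```bash
cat > plan.py <<'E'
from h import *;from geo import *
def cmd(calls,start=None):
    """calls: list of lists of (pos,yaw deg); prints rows relative to pose at call begin"""
    s=get_state();r=s['eef_rot'];p=np.array(s['tcp_pos']);y=r[2]
    if start: p,y=np.array(start[0]),start[1]
    M=E(r)
    for c in calls:
        M=R.from_euler('z',y,degrees=True).as_matrix()@np.diag([1,-1,-1.])
        for q,w in c:
            d=M.T@(np.array(q)-p);dt=-((w-y+180)%360-180)
            print(' ',np.round(d/.15,3).tolist(),round(dt/90,3))
        print('--');p,y=np.array(c[-1][0]),c[-1][1]
def st():
    s=get_state();print('t',round(s['time_s'],2),'p',np.round(s['tcp_pos'],4),'rot',np.round(s['eef_rot'],2),'F',np.round(s['contact_force'],1),'w',round(s['gripper_width'],4),'gf',np.round(s['gripper_force'],1),'j',np.round(s['joints'],0))
VS=(.5862,-.2535,1.1698);FS=(.5566,.2461,1.2911)
def lp(S,q,p):
    a=stand(*S,lever(q,p));b=stand(*S,lever(q,[0,0,0]));c=stand(*S,lever(q,[.1,0,0]));d=c-b
    return a,np.degrees(np.arctan2(d[1],d[0]))
E
python3 - <<'E'
from plan import *
st()
a,y=lp(VS,1.5522,[.095,0,.004]);print(a,y)
up=a+[0,0,.12]
s=np.array(get_state()['tcp_pos'])
m=[([*(s+(up-s)*f)[:2],.235],-158.76+(y%360-360+158.76)*f) for f in(.33,.67,1)]
calls=[[w] for w in m]+[[(a,y)]]
for qs in np.linspace(1.5522,-.1,21)[1:].reshape(4,5): calls.append([lp(VS,q,[.095,0,.004]) for q in qs])
cmd(calls)
E
```

```text
t 1.5 p [ 0.2445 -0.6291  0.2265] rot [ 180.     -0.   -158.75] F [-0.1 -0.5 -0.9] w 0.0877 gf 0.0 j [-52.  21.   1.   0. -70. -17.]
[ 0.54668131 -0.35123718  0.10983125] -111.76131832034869
  [-0.841, 0.329, -0.056] -0.172
--
  [-0.926, 0.095, 0.0] -0.178
--
  [-0.889, -0.159, 0.0] -0.172
--
  [0.0, 0.0, 0.834] -0.0
--
  [-0.002, -0.052, -0.002] -0.06
  [-0.007, -0.104, -0.005] -0.119
  [-0.016, -0.155, -0.011] -0.178
  [-0.029, -0.205, -0.018] -0.237
  [-0.046, -0.254, -0.028] -0.294
--
  [0.003, -0.051, -0.011] -0.056
  [0.002, -0.102, -0.025] -0.112
  [-0.002, -0.151, -0.04] -0.166
  [-0.011, -0.2, -0.056] -0.219
  [-0.023, -0.248, -0.074] -0.271
--
  [0.004, -0.048, -0.019] -0.051
  [0.004, -0.096, -0.04] -0.101
  [0.0, -0.144, -0.062] -0.15
  [-0.008, -0.19, -0.085] -0.198
  [-0.02, -0.235, -0.108] -0.245
--
  [0.001, -0.046, -0.024] -0.047
  [-0.001, -0.092, -0.049] -0.093
  [-0.009, -0.138, -0.074] -0.14
  [-0.02, -0.182, -0.099] -0.186
  [-0.035, -0.226, -0.124] -0.232
--
```

Request:
{"name": "send_rows", "arguments": {"moves": [{"slide": [-0.841, 0.329, -0.056], "turn": -0.172, "gripper": 0.55}, {"slide": [-0.841, 0.329, -0.056], "turn": -0.172, "gripper": 0.55}, {"slide": [-0.841, 0.329, -0.056], "turn": -0.172, "gripper": 0.55}, {"slide": [-0.841, 0.329, -0.056], "turn": -0.172, "gripper": 0.55}, {"slide": [-0.841, 0.329, -0.056], "turn": -0.172, "gripper": 0.55}], "newtons": 10}}

```text
time_s: 1.92
tcp_pos: [0.3468, -0.5356, 0.2357]
eef_rot: [-179.9, 0.0, -143.1]
contact_force: [-0.8, 0.3, -0.2]
gripper_width: 0.0597
gripper_force: 0.0
```

Request:
{"name": "send_rows", "arguments": {"moves": [{"slide": [-0.926, 0.095, 0], "turn": -0.178, "gripper": 0.55}, {"slide": [-0.926, 0.095, 0], "turn": -0.178, "gripper": 0.55}, {"slide": [-0.926, 0.095, 0], "turn": -0.178, "gripper": 0.55}, {"slide": [-0.926, 0.095, 0], "turn": -0.178, "gripper": 0.55}, {"slide": [-0.926, 0.095, 0], "turn": -0.178, "gripper": 0.55}]}}

```text
time_s: 2.33
tcp_pos: [0.4492, -0.4412, 0.2349]
eef_rot: [-180.0, 0.0, -127.1]
contact_force: [-1.0, -0.7, -0.1]
gripper_width: 0.0482
gripper_force: 0.0
```

Request:
{"name": "send_rows", "arguments": {"moves": [{"slide": [-0.889, -0.159, 0], "turn": -0.172, "gripper": 0.55}, {"slide": [-0.889, -0.159, 0], "turn": -0.172, "gripper": 0.55}, {"slide": [-0.889, -0.159, 0], "turn": -0.172, "gripper": 0.55}, {"slide": [-0.889, -0.159, 0], "turn": -0.172, "gripper": 0.55}, {"slide": [-0.889, -0.159, 0], "turn": -0.172, "gripper": 0.55}]}}

```text
time_s: 2.75
tcp_pos: [0.5484, -0.3501, 0.2344]
eef_rot: [180.0, -0.0, -111.7]
contact_force: [-0.8, -0.3, 0.2]
gripper_width: 0.0484
gripper_force: 0.0
```

Run:
```python
from plan import *
st();c=snap('wrist','w1.png');print(c['origin'],c['attitude']);look('wrist',['vent_grip','vent_axis'])
t=snap('top');look('top',['vent_grip'])
a,y=lp(VS,1.5522,[.095,0,.004])
cmd([[(a,y)]])
for z in(0,.018): print(P(c,[stand(*VS,lever(1.5522,[x,w,z])) for x,w in((.023,.01),(.023,-.01),(.11,-.01),(.11,.01))]).round().tolist())
```

```text
t 2.75 p [ 0.5484 -0.3501  0.2344] rot [ 179.97   -0.   -111.68] F [-0.8 -0.3  0.2] w 0.0484 gf 0.0 j [-15.  18.  -2.  -0. -70.  -6.]
[ 0.52282042 -0.41646565  0.39313915] [1.64493018e+02 1.10772793e-02 1.58263388e+02]
wrist vent_grip [ 0.565 -0.311  0.149] 0.72
wrist vent_axis [ 0.558 -0.308  0.15 ] 0.68
  [-0.01, -0.003, 0.834] -0.001
--
[[313.0, 281.0], [338.0, 281.0], [337.0, 176.0], [313.0, 175.0]]
[[312.0, 281.0], [339.0, 281.0], [338.0, 169.0], [313.0, 169.0]]
```

View pics/w1.png

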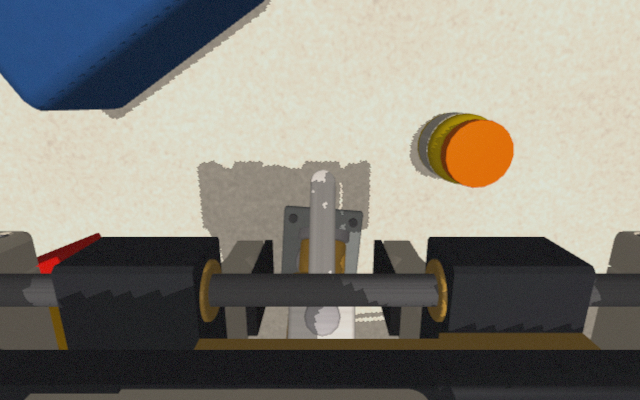

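Request:
{"name": "send_rows", "arguments": {"moves": [{"slide": [-0.01, -0.01, 0.25], "turn": 0, "gripper": 0.55}, {"slide": [-0.01, -0.01, 0.5], "turn": 0, "gripper": 0.55}, {"slide": [-0.01, -0.01, 0.7], "turn": 0, "gripper": 0.55}, {"slide": [-0.01, -0.01, 0.834], "turn": 0, "gripper": 0.55}, {"slide": [-0.01, -0.01, 0.834], "turn": 0, "gripper": 0.55}]}}

```text
time_s: 3.42
tcp_pos: [0.5449, -0.3502, 0.1049]
eef_rot: [179.5, 0.0, -111.9]
contact_force: [-1.0, 0.5, -0.8]
gripper_width: 0.0482
gripper_force: 0.0
```

Request:
{"name": "send_rows", "arguments": {"moves": [{"slide": [-0.002, -0.052, -0.002], "turn": -0.06, "gripper": 0.55}, {"slide": [-0.007, -0.104, -0.005], "turn": -0.119, "gripper": 0.55}, {"slide": [-0.016, -0.155, -0.011], "turn": -0.178, "gripper": 0.55}, {"slide": [-0.029, -0.205, -0.018], "turn": -0.237, "gripper": 0.55}, {"slide": [-0.046, -0.254, -0.028], "turn": -0.294, "gripper": 0.55}]}}

```text
time_s: 3.83
tcp_pos: [0.5856, -0.3591, 0.1153]
eef_rot: [179.9, 0.0, -85.2]
contact_force: [-3.0, 0.7, -1.3]
gripper_width: 0.0482
gripper_force: 1.3
```

Request:
{"name": "send_rows", "arguments": {"moves": [{"slide": [0.003, -0.051, -0.011], "turn": -0.056, "gripper": 0.55}, {"slide": [0.002, -0.102, -0.025], "turn": -0.112, "gripper": 0.55}, {"slide": [-0.002, -0.151, -0.04], "turn": -0.166, "gripper": 0.55}, {"slide": [-0.011, -0.2, -0.056], "turn": -0.219, "gripper": 0.55}, {"slide": [-0.023, -0.248, -0.074], "turn": -0.271, "gripper": 0.55}]}}

```text
time_s: 4.25
tcp_pos: [0.6225, -0.3528, 0.1266]
eef_rot: [180.0, 0.0, -60.8]
contact_force: [-3.5, -0.2, 0.0]
gripper_width: 0.0482
gripper_force: 1.2
```

Run:
```python
from plan import *
st();t=snap('top');look('top',['vent_grip']);print(lp(VS,.7261,[.095,0,.004]))
calls=[]
for qs in np.linspace(.7261,-.15,11)[1:].reshape(2,5): calls.append([lp(VS,q,[.095,0,.004]) for q in qs])
cmd(calls)
```

```text
t 4.25 p [ 0.6225 -0.3528  0.1266] rot [ 1.7996e+02  2.0000e-02 -6.0790e+01] F [-3.5 -0.2  0. ] w 0.0482 gf 1.2 j [-14.  28.  -1.   0. -61.  43.]
top vent_grip [ 0.605 -0.35   0.135] 0.43
(array([ 0.62138771, -0.35249615,  0.12512853]), np.float64(-60.901895549727556))
  [-0.004, -0.037, -0.008] -0.054
  [-0.005, -0.088, -0.03] -0.106
  [-0.009, -0.138, -0.053] -0.158
  [-0.019, -0.187, -0.077] -0.209
  [-0.033, -0.235, -0.103] -0.259
--
  [0.001, -0.049, -0.026] -0.05
  [-0.003, -0.098, -0.052] -0.099
  [-0.011, -0.146, -0.079] -0.148
  [-0.024, -0.193, -0.105] -0.197
  [-0.042, -0.238, -0.132] -0.246
--
```

Request:
{"name": "send_rows", "arguments": {"moves": [{"slide": [-0.004, -0.045, -0.018], "turn": -0.054, "gripper": 0.55}, {"slide": [-0.006, -0.095, -0.04], "turn": -0.106, "gripper": 0.55}, {"slide": [-0.01, -0.145, -0.062], "turn": -0.158, "gripper": 0.55}, {"slide": [-0.02, -0.193, -0.085], "turn": -0.209, "gripper": 0.55}, {"slide": [-0.034, -0.24, -0.108], "turn": -0.259, "gripper": 0.55}]}}

```text
time_s: 4.77
tcp_pos: [0.6517, -0.3313, 0.143]
eef_rot: [179.9, -0.0, -37.6]
contact_force: [-3.9, -3.0, 1.9]
gripper_width: 0.0484
gripper_force: 2.0
```

Request:
{"name": "send_rows", "arguments": {"moves": [{"slide": [0.001, -0.049, -0.026], "turn": -0.05, "gripper": 0.55}, {"slide": [-0.003, -0.098, -0.052], "turn": -0.099, "gripper": 0.55}, {"slide": [-0.011, -0.146, -0.079], "turn": -0.148, "gripper": 0.55}, {"slide": [-0.02, -0.175, -0.095], "turn": -0.18, "gripper": 0.55}, {"slide": [-0.02, -0.175, -0.095], "turn": -0.18, "gripper": 0.55}]}}

```text
time_s: 5.18
tcp_pos: [0.6657, -0.3082, 0.1578]
eef_rot: [179.9, -0.1, -21.5]
contact_force: [-1.9, -3.2, 1.4]
gripper_width: 0.0482
gripper_force: 1.4
```

Run:
```python
from plan import *
st();t=snap('top','top2.png');look('top',['vent_grip'])
for q in (0,-.05,-.1,-.15): print(q,lp(VS,q,[.095,0,.004]))
cmd([[lp(VS,q,[.095,0,.004]) for q in (-.1,-.13,-.16,-.19)]])
```

```text
t 5.18 p [ 0.6657 -0.3082  0.1578] rot [ 1.7994e+02 -1.0000e-01 -2.1470e+01] F [-1.9 -3.2  1.4] w 0.0482 gf 1.4 j [-10.  28.   4.   0. -65.  78.]
top vent_grip [0.423 0.272 0.042] 0.39
0 (array([ 0.66505559, -0.31088602,  0.1553688 ]), np.float64(-22.97539712559634))
-0.05 (array([ 0.66657273, -0.30700344,  0.15764512]), np.float64(-20.46082680153544))
-0.1 (array([ 0.66786746, -0.30303788,  0.15991575]), np.float64(-17.94336942693455))
-0.15 (array([ 0.66893655, -0.29899924,  0.16217502]), np.float64(-15.420147042354913))
  [-0.001, -0.037, -0.019] -0.041
  [-0.003, -0.054, -0.028] -0.058
  [-0.005, -0.07, -0.037] -0.075
  [-0.008, -0.087, -0.046] -0.092
--
```

Request:
{"name": "send_rows", "arguments": {"moves": [{"slide": [0, -0.02, -0.01], "turn": -0.02, "gripper": 0.55}, {"slide": [0, -0.035, -0.018], "turn": -0.02, "gripper": 0.55}, {"slide": [0, -0.045, -0.024], "turn": -0.02, "gripper": 0.55}, {"slide": [0, -0.06, -0.03], "turn": -0.02, "gripper": 0.55}, {"slide": [0, -0.06, -0.03], "turn": -0.02, "gripper": 0.55}]}}

```text
time_s: 5.7
tcp_pos: [0.6667, -0.3029, 0.1581]
eef_rot: [179.7, 0.2, -20.0]
contact_force: [-4.2, -19.8, -10.1]
gripper_width: 0.057
gripper_force: 10.0
```

Request:
{"name": "send_rows", "arguments": {"moves": [{"slide": [0, -0.006, -0.003], "turn": 0, "gripper": 0.55}, {"slide": [0, -0.012, -0.006], "turn": 0, "gripper": 0.55}, {"slide": [0, -0.018, -0.009], "turn": 0, "gripper": 0.55}, {"slide": [0, -0.024, -0.012], "turn": 0, "gripper": 0.55}, {"slide": [0, -0.024, -0.012], "turn": 0, "gripper": 0.55}]}}

```text
time_s: 6.12
tcp_pos: [0.6672, -0.2997, 0.1592]
eef_rot: [179.7, 0.3, -20.0]
contact_force: [-4.5, -19.8, -12.2]
gripper_width: 0.0634
gripper_force: 10.0
```

Request:
{"name": "send_rows", "arguments": {"moves": [{"slide": [0, 0.05, 0.02], "turn": 0, "gripper": 0.6}, {"slide": [0, 0.08, 0.02], "turn": 0, "gripper": 0.6}, {"slide": [0, 0.08, -0.2], "turn": 0, "gripper": 0.6}, {"slide": [0, 0.08, -0.45], "turn": 0, "gripper": 0.6}, {"slide": [0, 0.08, -0.7], "turn": 0, "gripper": 0.6}]}}

```text
time_s: 6.53
tcp_pos: [0.6664, -0.3064, 0.2678]
eef_rot: [-180.0, 0.0, -19.7]
contact_force: [0.7, -0.2, 0.6]
gripper_width: 0.0524
gripper_force: 0.0
```

Run:
```python
from plan import *
st()
p=np.array(get_state()['tcp_pos']);h=np.array([.469,.0065,.26])
cmd([[(p+(h-p)*.5,-46)],[(h,-72.3)],[([.469,.0065,.15],-72.3)]])
```

```text
t 6.53 p [ 0.6664 -0.3064  0.2678] rot [-1.7996e+02  4.0000e-02 -1.9740e+01] F [ 0.7 -0.2  0.6] w 0.0524 gf 0.0 j [-10.  25.  13.  -0. -78.  80.]
  [-0.972, -0.759, 0.026] 0.292
--
  [-1.208, -0.251, 0.026] 0.292
--
  [0.0, 0.0, 0.733] -0.0
--
```

Request:
{"name": "send_rows", "arguments": {"moves": [{"slide": [-0.972, -0.759, 0.026], "turn": 0.292, "gripper": 1}, {"slide": [-0.972, -0.759, 0.026], "turn": 0.292, "gripper": 1}, {"slide": [-0.972, -0.759, 0.026], "turn": 0.292, "gripper": 1}, {"slide": [-0.972, -0.759, 0.026], "turn": 0.292, "gripper": 1}, {"slide": [-0.972, -0.759, 0.026], "turn": 0.292, "gripper": 1}]}}

```text
time_s: 6.95
tcp_pos: [0.5654, -0.1472, 0.264]
eef_rot: [-179.8, -0.0, -46.3]
contact_force: [0.5, -0.5, -0.2]
gripper_width: 0.0806
gripper_force: 0.0
```

Request:
{"name": "send_rows", "arguments": {"moves": [{"slide": [-1, -0.21, 0.026], "turn": 0.292, "gripper": 1}, {"slide": [-1, -0.21, 0.026], "turn": 0.292, "gripper": 1}, {"slide": [-1, -0.21, 0.026], "turn": 0.292, "gripper": 1}, {"slide": [-1, -0.21, 0.026], "turn": 0.292, "gripper": 1}, {"slide": [-1, -0.21, 0.026], "turn": 0.292, "gripper": 1}]}}

```text
time_s: 7.37
tcp_pos: [0.4834, -0.0171, 0.26]
eef_rot: [-179.8, 0.1, -72.7]
contact_force: [-0.7, -1.1, -0.2]
gripper_width: 0.0879
gripper_force: 0.0
```

Run:
```python
from plan import *
st()
t=snap('top','top3.png');look('top',['vent_grip','handle'])
for q in(0,.1): print(q,P(t,[stand(*VS,lever(q,p)) for p in([0,0,.044],[.11,0,.018])]).round(1).tolist())
c=snap('wrist','w2.png');look('wrist',['handle','handle_arm'])
im=cv2.imread('pics/top3.png')[140:240,400:520];a=cv2.resize(im,None,fx=4,fy=4,interpolation=cv2.INTER_CUBIC)
w=cv2.imread('pics/w2.png')
H=lambda p:stand(.469,.0065,.3094,p)
q=P(c,[H(p) for p in([.023,.023,.04],[.023,-.023,.04],[-.023,-.023,.04],[-.023,.023,.04])]);cv2.polylines(w,[np.int32(q)],True,(255,0,255),1)
q=P(c,[H(p) for p in([.023,.01,.018],[.11,.01,.018],[.11,-.01,.018],[.023,-.01,.018])]);cv2.polylines(w,[np.int32(q)],True,(0,255,0),1)
w=cv2.resize(w,(320,200)) if 0 else w[:,160:480]
cv2.imwrite('pics/v3.png',np.hstack([a,w]))
cmd([[([.469,.0065,.15],-72.3)]])
```

```text
t 7.37 p [ 0.4834 -0.0171  0.26  ] rot [-1.7983e+02  1.3000e-01 -7.2650e+01] F [-0.7 -1.1 -0.2] w 0.0879 gf 0.0 j [ 21.   1. -20.  -0. -69.  -4.]
top vent_grip [ 0.588 -0.285  0.169] 0.59
top vent_grip [0.757 0.124 0.042] 0.56
top handle [0.453 0.014 0.038] 0.58
0 [[464.6, 201.1], [474.6, 153.9]]
0.1 [[464.6, 201.1], [478.0, 156.6]]
wrist handle [0.489 0.019 0.015] 0.66
wrist handle_arm [0.491 0.018 0.016] 0.82
  [-0.212, 0.053, 0.728] 0.001
--
```

View pics/v3.png

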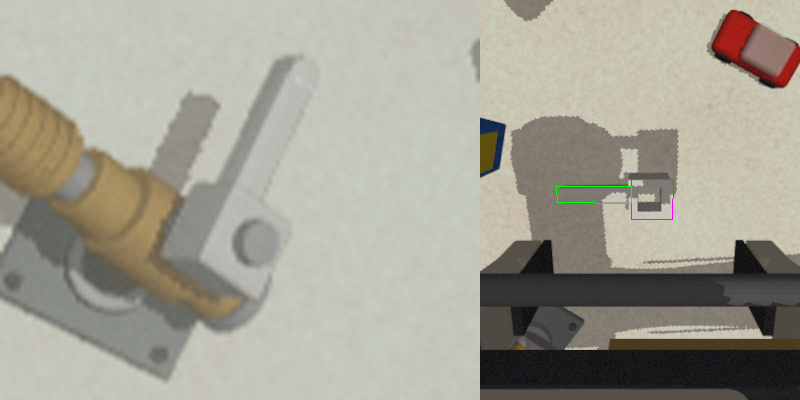

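Request:
{"name": "send_rows", "arguments": {"moves": [{"slide": [-0.205, 0.053, 0.2], "turn": 0, "gripper": 1}, {"slide": [-0.205, 0.053, 0.4], "turn": 0, "gripper": 1}, {"slide": [-0.205, 0.053, 0.6], "turn": 0, "gripper": 1}, {"slide": [-0.205, 0.053, 0.94], "turn": 0, "gripper": 1}, {"slide": [-0.205, 0.053, 0.94], "turn": 0, "gripper": 1}]}}

```text
time_s: 8.08
tcp_pos: [0.4656, 0.0044, 0.1129]
eef_rot: [179.5, 0.0, -72.3]
contact_force: [-1.5, -0.8, -1.3]
gripper_width: 0.0876
gripper_force: 0.0
```

Run:
```python
from plan import *
st()
c=snap('wrist','w3.png')
w=cv2.imread('pics/w3.png')
H=lambda p:stand(.469,.0065,.3094,p)
q=P(c,[H(p) for p in([.023,.023,.04],[.023,-.023,.04],[-.023,-.023,.04],[-.023,.023,.04])]);cv2.polylines(w,[np.int32(q)],True,(255,0,255),1)
q=P(c,[H(p) for p in([.023,.01,.018],[.11,.01,.018],[.11,-.01,.018],[.023,-.01,.018])]);cv2.polylines(w,[np.int32(q)],True,(0,255,0),1)
cv2.imwrite('pics/w3o.png',w)
cmd([[([.469,.0065,.024],-72.3)]])
```

```text
t 8.08 p [0.4656 0.0044 0.1129] rot [ 1.7954e+02  3.0000e-02 -7.2320e+01] F [-1.5 -0.8 -1.3] w 0.0876 gf 0.0 j [ 25.   7. -34.  -0. -49.  -7.]
  [-0.008, -0.024, 0.598] 0.0
--
```

View pics/w3o.png

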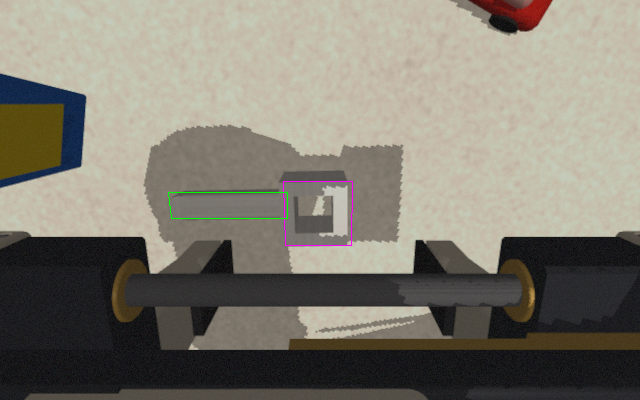

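Request:
{"name": "send_rows", "arguments": {"moves": [{"slide": [-0.006, -0.042, 0.2], "turn": 0, "gripper": 1}, {"slide": [-0.006, -0.042, 0.4], "turn": 0, "gripper": 1}, {"slide": [-0.006, -0.042, 0.55], "turn": 0, "gripper": 1}, {"slide": [-0.006, -0.042, 0.6], "turn": 0, "gripper": 1}, {"slide": [-0.006, -0.042, 0.6], "turn": 0, "gripper": 1}]}}

```text
time_s: 8.55
tcp_pos: [0.4745, 0.0082, 0.0276]
eef_rot: [179.8, -0.0, -72.2]
contact_force: [-0.2, 0.5, 0.2]
gripper_width: 0.0873
gripper_force: 0.0
```

Request:
{"name": "send_rows", "arguments": {"moves": [{"slide": [0, 0, 0], "turn": 0, "gripper": 0.3}, {"slide": [0, 0, 0], "turn": 0, "gripper": 0.3}, {"slide": [0, 0, 0], "turn": 0, "gripper": 0.3}, {"slide": [0, 0, 0], "turn": 0, "gripper": 0.3}, {"slide": [0, 0, 0], "turn": 0, "gripper": 0.3}], "newtons": 15}}

```text
time_s: 8.97
tcp_pos: [0.4749, 0.0091, 0.0291]
eef_rot: [-179.9, 0.0, -72.2]
contact_force: [-0.9, -0.1, -0.3]
gripper_width: 0.0598
gripper_force: 0.0
```

Run:
```python
from plan import *
st()
```

```text
t 8.97 p [0.4749 0.0091 0.0291] rot [-1.799e+02  1.000e-02 -7.217e+01] F [-0.9 -0.1 -0.3] w 0.0598 gf 0.0 j [ 25.  15. -38.   0. -36.  -7.]
```

Request:
{"name": "send_rows", "arguments": {"moves": [{"slide": [0, 0.02, 0.03], "turn": 0, "gripper": 0.6}, {"slide": [0, 0.02, 0.03], "turn": 0, "gripper": 0.4}, {"slide": [0, 0.02, 0.03], "turn": 0, "gripper": 0.3}, {"slide": [0, 0.02, 0.03], "turn": 0, "gripper": 0.3}, {"slide": [0, 0.02, 0.03], "turn": 0, "gripper": 0.3}], "newtons": 15}}

```text
time_s: 9.38
tcp_pos: [0.4713, 0.0078, 0.0234]
eef_rot: [180.0, -0.0, -72.2]
contact_force: [-0.1, 0.3, -1.8]
gripper_width: 0.0459
gripper_force: 14.9
```

Run:
```python
from plan import *
st()
```

```text
t 9.38 p [0.4713 0.0078 0.0234] rot [179.96  -0.   -72.18] F [-0.1  0.3 -1.8] w 0.0459 gf 14.9 j [ 25.  16. -39.  -0. -36.  -7.]
```

Request:
{"name": "send_rows", "arguments": {"moves": [{"slide": [0, 0, -0.1], "turn": 0, "gripper": 0.3}, {"slide": [0, 0, -0.3], "turn": 0, "gripper": 0.3}, {"slide": [0, 0, -0.5], "turn": 0, "gripper": 0.3}, {"slide": [0, 0, -0.7], "turn": 0, "gripper": 0.3}, {"slide": [0, 0, -0.9], "turn": 0, "gripper": 0.3}]}}

```text
time_s: 9.8
tcp_pos: [0.4709, 0.0078, 0.1598]
eef_rot: [179.9, 0.0, -72.2]
contact_force: [0.7, 0.1, -3.5]
gripper_width: 0.0459
gripper_force: 14.9
```

Run:
```python
from plan import *
st()
c=snap('wrist','w4.png');s=snap('side','side4.png')
t1=cv2.imread('pics/top3.png')[190:220,195:235];s1=cv2.imread('pics/side1.png')[258:298,250:290]
a=cv2.resize(t1,(400,300),interpolation=cv2.INTER_CUBIC);b=cv2.resize(s1,(400,400),interpolation=cv2.INTER_CUBIC)
w=cv2.imread('pics/w4.png');w=cv2.resize(w,(320,200));e=cv2.imread('pics/side4.png')[150:350,240:480]
L=np.zeros((600,800,3),np.uint8);L[:300,:400]=a;L[:400,400:]=b;L[300:500,:320]=w;L[400:600,480:720]=e
cv2.imwrite('pics/v4.png',L)
```

```text
t 9.8 p [0.4709 0.0078 0.1598] rot [ 1.7994e+02  1.0000e-02 -7.2180e+01] F [ 0.7  0.1 -3.5] w 0.0459 gf 14.9 j [ 25.   5. -30.  -0. -56.  -7.]
```

View pics/v4.png

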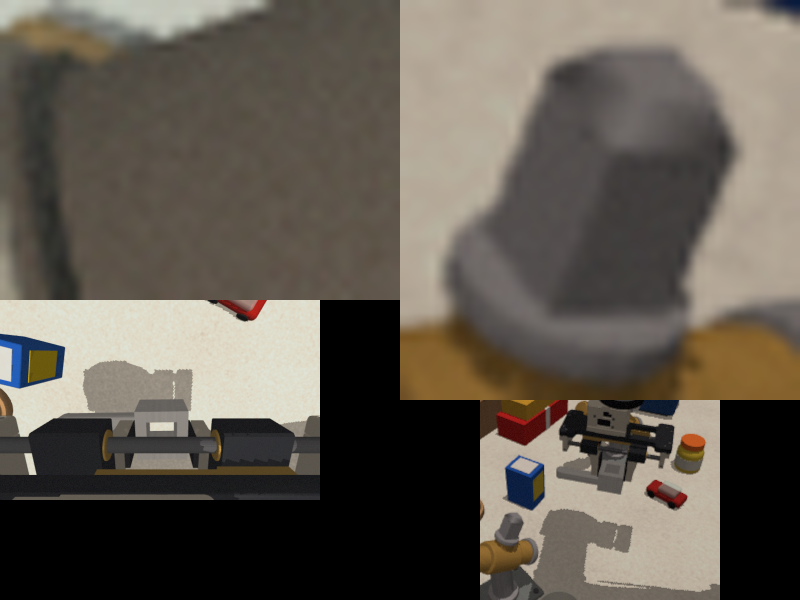

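```bash
cat >> plan.py <<'E'
Q=.15
DZ=np.array([0,0,.0086])
def hy(q=Q): return lp(FS,q,[0,0,0])[1]-90
def fp(h,q=Q): return lp(FS,q,[0,0,h+.032])[0]-DZ
def sx(d): return d*np.array([np.cos(FS[2]),np.sin(FS[2]),0])
E
python3 - <<'E'
from plan import *
st()
tip=lp(FS,Q,[0,0,.04])[0]
P1=tip+sx(.0045)+[0,0,.024]-DZ;P0=P1+[0,0,.03]
print(tip,hy(),P0,P1,fp(.028),fp(0))
cmd([[([.471,.008,.28],-72.2)],[((P0+[.471,.008,.28])/2+[0,0,.02],-90)],[(P0+[0,0,.02],hy())],[(P0,hy())],[(P1,hy())],[(fp(.028),hy())],[(fp(.008),hy())]])
E
```

```text
t 9.9 p [0.4744 0.0088 0.1633] rot [-1.7952e+02 -1.0000e-02 -7.2120e+01] F [ 0.8  0.3 -2. ] w 0.0458 gf 14.9 j [ 25.   4. -29.   0. -56.  -7.]
[0.54574713 0.20831483 0.18696177] -113.58066915390084 [0.54698942 0.21263996 0.23236177] [0.54698942 0.21263996 0.20236177] [0.54310009 0.19909894 0.19591342] [0.54680595 0.21200119 0.17134111]
  [-0.002, 0.023, -0.778] 0.001
--
  [-0.572, -0.45, 0.025] 0.198
--
  [-0.682, -0.253, 0.159] 0.262
--
  [0.0, 0.0, 0.133] -0.0
--
  [0.0, 0.0, 0.2] -0.0
--
  [0.093, -0.012, 0.043] -0.0
--
  [-0.063, 0.008, 0.117] -0.0
--
```

Request:
{"name": "send_rows", "arguments": {"moves": [{"slide": [0, 0.02, -0.2], "turn": 0, "gripper": 0.3}, {"slide": [0, 0.02, -0.4], "turn": 0, "gripper": 0.3}, {"slide": [0, 0.02, -0.6], "turn": 0, "gripper": 0.3}, {"slide": [0, 0.02, -0.78], "turn": 0, "gripper": 0.3}, {"slide": [0, 0.02, -0.78], "turn": 0, "gripper": 0.3}]}}

```text
time_s: 10.32
tcp_pos: [0.471, 0.0073, 0.2803]
eef_rot: [-179.6, -0.0, -72.1]
contact_force: [1.4, 0.4, -1.5]
gripper_width: 0.0458
gripper_force: 14.9
```

Request:
{"name": "send_rows", "arguments": {"moves": [{"slide": [-0.12, -0.09, 0], "turn": 0.04, "gripper": 0.3}, {"slide": [-0.24, -0.18, 0], "turn": 0.08, "gripper": 0.3}, {"slide": [-0.36, -0.27, 0], "turn": 0.12, "gripper": 0.3}, {"slide": [-0.47, -0.36, 0], "turn": 0.16, "gripper": 0.3}, {"slide": [-0.57, -0.45, 0], "turn": 0.2, "gripper": 0.3}]}}

```text
time_s: 10.73
tcp_pos: [0.5064, 0.1101, 0.274]
eef_rot: [179.9, -0.0, -90.4]
contact_force: [-0.0, -1.4, -3.3]
gripper_width: 0.0458
gripper_force: 15.0
```

Request:
{"name": "send_rows", "arguments": {"moves": [{"slide": [-0.17, -0.06, 0.05], "turn": 0.06, "gripper": 0.3}, {"slide": [-0.34, -0.12, 0.1], "turn": 0.12, "gripper": 0.3}, {"slide": [-0.51, -0.19, 0.14], "turn": 0.19, "gripper": 0.3}, {"slide": [-0.68, -0.25, 0.16], "turn": 0.26, "gripper": 0.3}, {"slide": [-0.68, -0.25, 0.16], "turn": 0.26, "gripper": 0.3}]}}

```text
time_s: 11.15
tcp_pos: [0.5451, 0.2144, 0.248]
eef_rot: [179.9, -0.2, -113.9]
contact_force: [0.7, -0.8, -2.3]
gripper_width: 0.0456
gripper_force: 15.0
```

Run:
```python
from plan import *
st();s=snap('side','side5.png');c=snap('wrist','w5.png');st()
tip=lp(FS,Q,[0,0,.04])[0]
P1=tip+sx(.0045)+[0,0,.024]-DZ
a=cv2.resize(cv2.imread('pics/side5.png')[200:330,200:360],(640,520))
cv2.imwrite('pics/v5.png',a)
cmd([[(P1+[0,0,.015],hy()),(P1,hy())]])
```

```text
t 11.15 p [0.5451 0.2144 0.248 ] rot [ 1.7987e+02 -1.5000e-01 -1.1391e+02] F [ 0.7 -0.8 -2.3] w 0.0456 gf 15.0 j [ 41.  12.  -9.  -0. -70. -64.]
t 11.25 p [0.544  0.2116 0.2491] rot [ 1.7988e+02 -1.7000e-01 -1.1349e+02] F [ 0.7 -0.4 -2.4] w 0.046 gf 15.0 j [ 40.  11.  -9.  -0. -70. -64.]
  [-0.014, -0.015, 0.212] 0.001
  [-0.014, -0.015, 0.312] 0.001
--
```

View pics/v5.png

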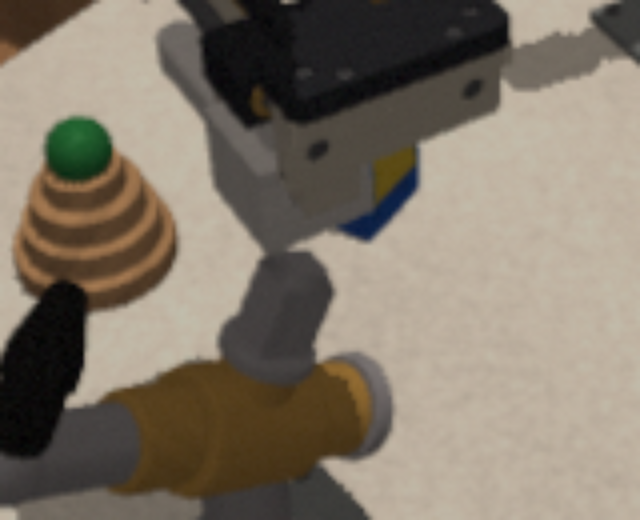

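Request:
{"name": "send_rows", "arguments": {"moves": [{"slide": [-0.012, -0.012, 0.05], "turn": 0, "gripper": 0.3}, {"slide": [-0.012, -0.012, 0.1], "turn": 0, "gripper": 0.3}, {"slide": [-0.012, -0.012, 0.15], "turn": 0, "gripper": 0.3}, {"slide": [-0.012, -0.012, 0.19], "turn": 0, "gripper": 0.3}, {"slide": [-0.012, -0.012, 0.19], "turn": 0, "gripper": 0.3}]}}

```text
time_s: 11.67
tcp_pos: [0.546, 0.211, 0.2213]
eef_rot: [179.9, -0.1, -113.6]
contact_force: [-0.0, -0.3, -1.5]
gripper_width: 0.046
gripper_force: 15.0
```

Run:
```python
from plan import *
st();snap('side');st()
tip=lp(FS,Q,[0,0,.04])[0]
P1=tip+sx(.0045)+[0,0,.024]-DZ
cmd([[(P1,hy())]])
```

```text
t 11.67 p [0.546  0.211  0.2213] rot [ 1.7991e+02 -1.1000e-01 -1.1361e+02] F [-0.  -0.3 -1.5] w 0.046 gf 15.0 j [ 40.  12. -11.  -0. -66. -64.]
t 11.72 p [0.5464 0.2112 0.2222] rot [ 1.7995e+02 -8.0000e-02 -1.1360e+02] F [ 0.2  0.5 -1.9] w 0.0459 gf 15.0 j [ 40.  12. -11.  -0. -66. -64.]
  [-0.01, 0.001, 0.132] -0.0
--
```

Request:
{"name": "send_rows", "arguments": {"moves": [{"slide": [-0.01, 0, 0.03], "turn": 0, "gripper": 0.3}, {"slide": [-0.01, 0, 0.06], "turn": 0, "gripper": 0.3}, {"slide": [-0.01, 0, 0.1], "turn": 0, "gripper": 0.3}, {"slide": [-0.01, 0, 0.132], "turn": 0, "gripper": 0.3}, {"slide": [-0.01, 0, 0.132], "turn": 0, "gripper": 0.3}]}}

```text
time_s: 12.13
tcp_pos: [0.5475, 0.2135, 0.2023]
eef_rot: [180.0, 0.0, -113.6]
contact_force: [-0.2, 1.4, -3.8]
gripper_width: 0.0462
gripper_force: 15.0
```

Run:
```python
from plan import *
st()
cmd([[(fp(.028),hy())]])
```

```text
t 12.13 p [0.5475 0.2135 0.2023] rot [ 1.7998e+02  1.0000e-02 -1.1357e+02] F [-0.2  1.4 -3.8] w 0.0462 gf 15.0 j [ 40.  13. -13.  -0. -64. -64.]
  [0.1, -0.012, 0.043] 0.0
--
```

Request:
{"name": "send_rows", "arguments": {"moves": [{"slide": [0.02, 0, 0.01], "turn": 0, "gripper": 0.3}, {"slide": [0.045, -0.005, 0.02], "turn": 0, "gripper": 0.3}, {"slide": [0.07, -0.01, 0.03], "turn": 0, "gripper": 0.3}, {"slide": [0.1, -0.01, 0.043], "turn": 0, "gripper": 0.3}, {"slide": [0.1, -0.01, 0.043], "turn": 0, "gripper": 0.3}]}}

```text
time_s: 12.55
tcp_pos: [0.5428, 0.1988, 0.1971]
eef_rot: [-180.0, 0.1, -113.6]
contact_force: [-1.8, 4.8, -2.4]
gripper_width: 0.046
gripper_force: 15.0
```

Run:
```python
from plan import *
st();s=snap('side','side6.png');c=snap('wrist','w6.png');st()
a=cv2.resize(cv2.imread('pics/side6.png')[200:330,200:360],(480,390));w=cv2.imread('pics/w6.png')[:,160:480]
cv2.imwrite('pics/v6.png',np.hstack([np.pad(a,((0,10),(0,0),(0,0))),w]))
cmd([[(fp(.02),hy()),(fp(.01),hy()),(fp(.004),hy())]])
```

```text
t 12.55 p [0.5428 0.1988 0.1971] rot [-1.7999e+02  7.0000e-02 -1.1359e+02] F [-1.8  4.8 -2.4] w 0.046 gf 15.0 j [ 39.  13. -14.  -0. -63. -63.]
t 12.65 p [0.5428 0.1988 0.1971] rot [ 1.8000e+02  2.0000e-02 -1.1358e+02] F [-0.5  3.7 -1. ] w 0.0458 gf 15.0 j [ 39.  13. -14.  -0. -63. -63.]
  [-0.028, 0.002, 0.055] -0.0
  [-0.06, 0.006, 0.113] -0.0
  [-0.079, 0.009, 0.148] -0.0
--
```

View pics/v6.png

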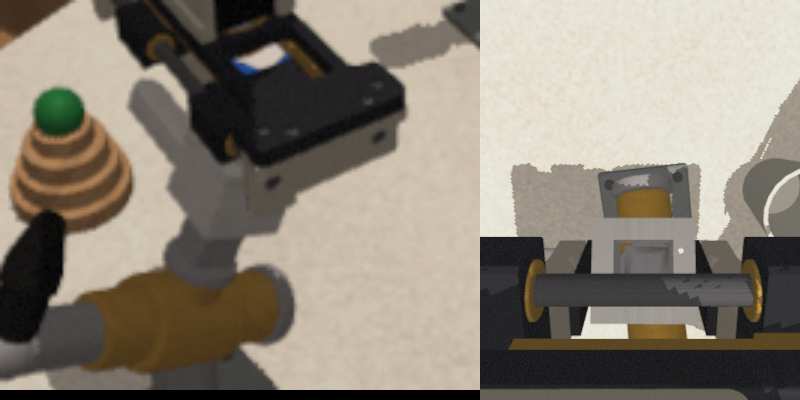

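Request:
{"name": "send_rows", "arguments": {"moves": [{"slide": [-0.016, 0, 0.03], "turn": 0, "gripper": 0.3}, {"slide": [-0.032, 0.003, 0.06], "turn": 0, "gripper": 0.3}, {"slide": [-0.045, 0.004, 0.085], "turn": 0, "gripper": 0.3}, {"slide": [-0.06, 0.006, 0.113], "turn": 0, "gripper": 0.3}, {"slide": [-0.06, 0.006, 0.113], "turn": 0, "gripper": 0.3}]}}

```text
time_s: 13.07
tcp_pos: [0.5456, 0.208, 0.1789]
eef_rot: [180.0, -0.0, -113.6]
contact_force: [-1.7, 5.6, -2.2]
gripper_width: 0.0457
gripper_force: 15.0
```

Request:
{"name": "send_rows", "arguments": {"moves": [{"slide": [-0.01, 0, 0.018], "turn": 0, "gripper": 0.3}, {"slide": [-0.017, 0.001, 0.03], "turn": 0, "gripper": 0.3}, {"slide": [-0.024, 0.002, 0.045], "turn": 0, "gripper": 0.3}, {"slide": [-0.028, 0.002, 0.052], "turn": 0, "gripper": 0.3}, {"slide": [-0.028, 0.002, 0.052], "turn": 0, "gripper": 0.3}]}}

```text
time_s: 13.48
tcp_pos: [0.5465, 0.2104, 0.1721]
eef_rot: [180.0, -0.2, -113.6]
contact_force: [-5.0, -0.8, 4.4]
gripper_width: 0.0461
gripper_force: 15.1
```

Request:
{"name": "send_rows", "arguments": {"moves": [{"slide": [-0.005, 0, 0.01], "turn": 0, "gripper": 0.3}, {"slide": [-0.01, 0, 0.02], "turn": 0, "gripper": 0.3}, {"slide": [-0.015, 0, 0.03], "turn": 0, "gripper": 0.3}, {"slide": [-0.015, 0, 0.03], "turn": 0, "gripper": 0.3}, {"slide": [-0.015, 0, 0.03], "turn": 0, "gripper": 0.3}]}}

```text
time_s: 13.9
tcp_pos: [0.5475, 0.2111, 0.1691]
eef_rot: [-180.0, -0.2, -113.6]
contact_force: [-8.0, -6.5, 15.0]
gripper_width: 0.0465
gripper_force: 15.3
```

Run:
```python
from plan import *
st()
```

```text
t 13.9 p [0.5475 0.2111 0.1691] rot [-179.96   -0.23 -113.55] F [-8.  -6.5 15. ] w 0.0465 gf 15.3 j [ 40.  15. -15.   0. -60. -64.]
```

Request:
{"name": "send_rows", "arguments": {"moves": [{"slide": [0, 0, -0.01], "turn": 0, "gripper": 0.9}, {"slide": [0, 0, -0.01], "turn": 0, "gripper": 0.9}, {"slide": [0, 0, -0.01], "turn": 0, "gripper": 0.9}, {"slide": [0, 0, -0.01], "turn": 0, "gripper": 0.9}, {"slide": [0, 0, -0.02], "turn": 0, "gripper": 0.9}]}}

```text
time_s: 14.32
tcp_pos: [0.5479, 0.2134, 0.17]
eef_rot: [180.0, -0.1, -113.6]
contact_force: [-0.5, -0.2, -0.5]
gripper_width: 0.0741
gripper_force: 0.0
```

Request:
{"name": "send_rows", "arguments": {"moves": [{"slide": [0, 0, -0.15], "turn": 0, "gripper": 0.9}, {"slide": [0, 0, -0.4], "turn": 0, "gripper": 0.9}, {"slide": [0, 0, -0.6], "turn": 0, "gripper": 0.9}, {"slide": [0, 0, -0.8], "turn": 0, "gripper": 0.9}, {"slide": [0, 0, -0.8], "turn": 0, "gripper": 0.9}]}}

```text
time_s: 14.73
tcp_pos: [0.5506, 0.2145, 0.2975]
eef_rot: [-179.6, 0.4, -113.5]
contact_force: [1.0, 1.1, 1.0]
gripper_width: 0.0793
gripper_force: 0.0
```

```bash
cat > ov.py <<'E'
from plan import *
import sys
def ov(tag,Qh,h=0,cams=('side','wrist')):
    B=[]
    for n in cams:
        c=snap(n,f'{n}{tag}.png');im=cv2.imread(f'pics/{n}{tag}.png')
        F=lambda p:stand(*FS,lever(Qh,np.array(p)+[0,0,h]))
        ctr=P(c,F([.03,0,.02]));k=4 if n!='wrist' else 2;w=400//k;u,v=(int(min(max(a-w/2,0),m-w)) for a,m in zip(ctr,(640,400)))
        i0=cv2.resize(im[v:v+w,u:u+w],(400,400),interpolation=cv2.INTER_CUBIC)
        for x0,x1,y0,z1,col in((-.023,.023,.023,.04,(255,0,255)),(.023,.11,.01,.018,(0,255,0))):
            q=P(c,[F([x,y,z]) for x in(x0,x1) for y in(-y0,y0) for z in(0,z1)])
            q=(q-[u,v])*k
            for i in range(8):
                for b in(1,2,4):
                    if not i&b: cv2.line(i0,tuple(np.int32(q[i])),tuple(np.int32(q[i|b])),col,1,cv2.LINE_AA)
        B.append(i0)
    cv2.imwrite(f'pics/ov{tag}.png',np.hstack(B))
E
python3 -c "
from ov import *
st();ov('7',Q);st()"
```

```text
t 14.73 p [0.5506 0.2145 0.2975] rot [-179.63    0.42 -113.53] F [1.  1.1 1. ] w 0.0793 gf 0.0 j [ 40.  10.  -4.   0. -75. -64.]
t 14.83 p [0.5485 0.214  0.2919] rot [-1.7993e+02  1.4000e-01 -1.1357e+02] F [-0.3 -0.  -1.1] w 0.0789 gf 0.0 j [ 40.  10.  -5.   0. -75. -64.]
```

View pics/ov7.png

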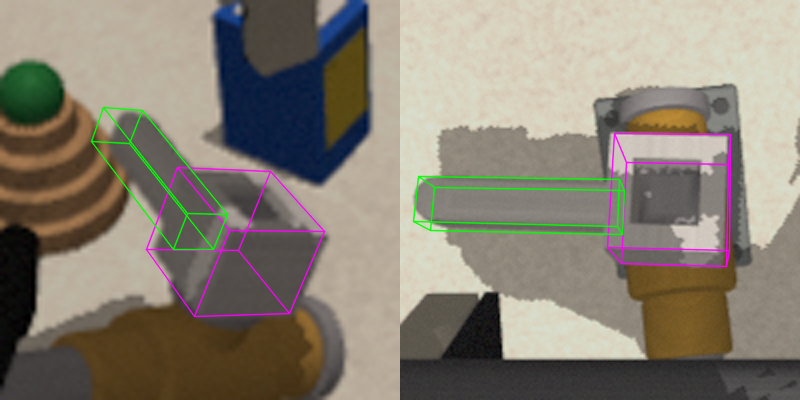

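```bash
python3 -c "
from plan import *
st()
tip=lp(FS,Q,[0,0,.04])[0]
cmd([[(tip+[0,0,.02],hy()),(tip+[0,0,.006],hy()),(tip+[0,0,.0],hy())]])"
```

```text
t 14.83 p [0.5485 0.214  0.2919] rot [-1.7993e+02  1.4000e-01 -1.1357e+02] F [-0.3 -0.  -1.1] w 0.0789 gf 0.0 j [ 40.  10.  -5.   0. -75. -64.]
  [0.042, 0.001, 0.566] 0.0
  [0.042, 0.001, 0.659] 0.0
  [0.042, 0.001, 0.699] 0.0
--
```

Request:
{"name": "send_rows", "arguments": {"moves": [{"slide": [0.042, 0, 0], "turn": 0, "gripper": 0}, {"slide": [0.042, 0, 0.1], "turn": 0, "gripper": 0}, {"slide": [0.042, 0, 0.25], "turn": 0, "gripper": 0}, {"slide": [0.042, 0, 0.4], "turn": 0, "gripper": 0}, {"slide": [0.042, 0, 0.53], "turn": 0, "gripper": 0}]}}

```text
time_s: 15.25
tcp_pos: [0.5442, 0.2068, 0.2083]
eef_rot: [179.9, -0.1, -113.6]
contact_force: [-0.5, -0.2, -1.0]
gripper_width: 0.051
gripper_force: 0.0
```

Request:
{"name": "send_rows", "arguments": {"moves": [{"slide": [0, 0, 0.02], "turn": 0, "gripper": 0}, {"slide": [0, 0, 0.04], "turn": 0, "gripper": 0}, {"slide": [0, 0, 0.06], "turn": 0, "gripper": 0}, {"slide": [0, 0, 0.08], "turn": 0, "gripper": 0}, {"slide": [0, 0, 0.095], "turn": 0, "gripper": 0}]}}

```text
time_s: 15.67
tcp_pos: [0.5459, 0.208, 0.1975]
eef_rot: [-180.0, 0.1, -113.6]
contact_force: [0.4, -0.0, -0.3]
gripper_width: 0.0175
gripper_force: 0.0
```

```bash
python3 -c "
from plan import *
st()"
```

```text
t 15.67 p [0.5459 0.208  0.1975] rot [-1.7996e+02  6.0000e-02 -1.1357e+02] F [ 0.4 -0.  -0.3] w 0.0175 gf 0.0 j [ 40.  13. -14.   0. -63. -64.]
```

Request:
{"name": "send_rows", "arguments": {"moves": [{"slide": [0, 0, 0.0], "turn": 0, "gripper": 0}, {"slide": [0, 0, 0.01], "turn": 0, "gripper": 0}, {"slide": [0, 0, 0.02], "turn": 0, "gripper": 0}, {"slide": [0, 0, 0.03], "turn": 0, "gripper": 0}, {"slide": [0, 0, 0.03], "turn": 0, "gripper": 0}]}}

```text
time_s: 16.08
tcp_pos: [0.5454, 0.2077, 0.1921]
eef_rot: [180.0, -0.0, -113.6]
contact_force: [-0.9, 0.2, -0.4]
gripper_width: 0.0004
gripper_force: 0.0
```

Request:
{"name": "send_rows", "arguments": {"moves": [{"slide": [0, 0, 0.01], "turn": 0, "gripper": 0}, {"slide": [0, 0, 0.015], "turn": 0, "gripper": 0}, {"slide": [0, 0, 0.02], "turn": 0, "gripper": 0}, {"slide": [0, 0, 0.025], "turn": 0, "gripper": 0}, {"slide": [0, 0, 0.025], "turn": 0, "gripper": 0}]}}

```text
time_s: 16.5
tcp_pos: [0.5459, 0.208, 0.1903]
eef_rot: [-179.9, 0.1, -113.5]
contact_force: [-4.2, -0.7, 10.2]
gripper_width: 0.0005
gripper_force: 4.8
```

Request:
{"name": "send_rows", "arguments": {"moves": [{"slide": [0, 0, 0.008], "turn": 0, "gripper": 0}, {"slide": [0, 0, 0.015], "turn": 0, "gripper": 0}, {"slide": [0, 0, 0.015], "turn": 0, "gripper": 0}, {"slide": [0, 0, 0.015], "turn": 0, "gripper": 0}, {"slide": [0, 0, 0.015], "turn": 0, "gripper": 0}]}}

```text
time_s: 16.92
tcp_pos: [0.5461, 0.208, 0.1898]
eef_rot: [-179.9, 0.1, -113.5]
contact_force: [-8.0, -1.6, 20.8]
gripper_width: 0.0004
gripper_force: 10.1
```

```bash
python3 -c "
from plan import *
st()
for q in(Q,):
  a,y=lp(FS,q,[.09,0,.004]);y+=0
  print(a,y)
  p=np.array(get_state()['tcp_pos'])
  cmd([[(p+[0,0,.09],-113.5)],[([*a[:2],p[2]+.09],-68)],[([*a[:2],p[2]+.09],y)],[([*a[:2],a[2]+.03],y)],[(a,y)]])
  cmd([[lp(FS,q,[.09,0,.004]) for q in w] for w in np.linspace(Q,1.70,26)[1:].reshape(5,5)],(a,y))
"
```

```text
t 16.92 p [0.5461 0.208  0.1898] rot [-1.7986e+02  1.3000e-01 -1.1351e+02] F [-8.  -1.6 20.8] w 0.0004 gf 10.1 j [ 40.  13. -14.   0. -62. -64.]
[0.63278464 0.18899238 0.1489208 ] -23.58066915390084
  [0.0, 0.0, -0.6] -0.0
--
  [-0.114, -0.58, 0.0] -0.506
--
  [0.0, 0.0, 0.0] -0.494
--
  [0.0, 0.0, 0.673] -0.0
--
  [0.0, 0.0, 0.2] -0.0
--
  [-0.002, 0.033, 0.018] 0.035
  [-0.007, 0.065, 0.035] 0.07
  [-0.014, 0.098, 0.052] 0.105
  [-0.023, 0.13, 0.069] 0.141
  [-0.035, 0.161, 0.085] 0.177
--
  [-0.005, 0.033, 0.016] 0.037
  [-0.011, 0.067, 0.031] 0.073
  [-0.02, 0.1, 0.045] 0.111
  [-0.032, 0.132, 0.059] 0.149
  [-0.045, 0.164, 0.073] 0.188
--
  [-0.006, 0.035, 0.012] 0.039
  [-0.013, 0.069, 0.024] 0.079
  [-0.023, 0.103, 0.035] 0.12
  [-0.035, 0.137, 0.045] 0.161
  [-0.049, 0.17, 0.053] 0.203
--
  [-0.005, 0.036, 0.008] 0.042
  [-0.012, 0.072, 0.015] 0.086
  [-0.021, 0.107, 0.021] 0.129
  [-0.032, 0.143, 0.026] 0.173
  [-0.045, 0.177, 0.029] 0.217
--
  [-0.003, 0.037, 0.003] 0.045
  [-0.007, 0.074, 0.004] 0.09
  [-0.014, 0.11, 0.005] 0.135
  [-0.023, 0.147, 0.004] 0.179
  [-0.034, 0.182, 0.002] 0.224
--
```

```bash
python3 -c "
from plan import *
g=[.098,0,-.003]
a,y=lp(FS,Q,g);print(a,y)
p=np.array(get_state()['tcp_pos'])+[0,0,.09]
cmd([[(p,-113.5)],[(p*.5+.5*np.array([*a[:2],p[2]]),-83.5)],[([*a[:2],p[2]],-53.5)],[([*a[:2],p[2]],y)],[([*a[:2],a[2]+.03],y)],[(a,y)]])
"
```

```text
[0.64102424 0.18902585 0.14220456] -23.58066915390084
  [0.0, 0.0, -0.6] -0.0
--
  [-0.068, -0.315, 0.0] -0.333
--
  [0.099, -0.307, 0.0] -0.333
--
  [0.0, 0.0, 0.0] -0.332
--
  [0.0, 0.0, 0.718] -0.0
--
  [0.0, 0.0, 0.2] -0.0
--
```

Request:
{"name": "send_rows", "arguments": {"moves": [{"slide": [0, 0, -0.15], "turn": 0, "gripper": 0}, {"slide": [0, 0, -0.35], "turn": 0, "gripper": 0.3}, {"slide": [0, 0, -0.55], "turn": 0, "gripper": 0.55}, {"slide": [0, 0, -0.6], "turn": 0, "gripper": 0.55}, {"slide": [0, 0, -0.6], "turn": 0, "gripper": 0.55}]}}

```text
time_s: 17.33
tcp_pos: [0.5467, 0.2085, 0.2796]
eef_rot: [-179.8, 0.3, -113.6]
contact_force: [0.9, 0.5, 0.2]
gripper_width: 0.0213
gripper_force: 0.0
```

Request:
{"name": "send_rows", "arguments": {"moves": [{"slide": [-0.013, -0.063, 0], "turn": -0.07, "gripper": 0.55}, {"slide": [-0.026, -0.126, 0], "turn": -0.14, "gripper": 0.55}, {"slide": [-0.04, -0.19, 0], "turn": -0.21, "gripper": 0.55}, {"slide": [-0.055, -0.255, 0], "turn": -0.28, "gripper": 0.55}, {"slide": [-0.068, -0.315, 0], "turn": -0.333, "gripper": 0.55}]}}

```text
time_s: 17.75
tcp_pos: [0.5929, 0.198, 0.2748]
eef_rot: [179.9, -0.0, -83.3]
contact_force: [-0.1, -0.8, -0.6]
gripper_width: 0.0476
gripper_force: 0.0
```

Request:
{"name": "send_rows", "arguments": {"moves": [{"slide": [0.02, -0.06, 0], "turn": -0.07, "gripper": 0.55}, {"slide": [0.04, -0.12, 0], "turn": -0.14, "gripper": 0.55}, {"slide": [0.06, -0.18, 0], "turn": -0.21, "gripper": 0.55}, {"slide": [0.08, -0.245, 0], "turn": -0.28, "gripper": 0.55}, {"slide": [0.099, -0.307, 0], "turn": -0.333, "gripper": 0.55}]}}

```text
time_s: 18.17
tcp_pos: [0.6403, 0.1884, 0.2747]
eef_rot: [179.9, 0.0, -53.3]
contact_force: [-0.1, -0.1, 0.5]
gripper_width: 0.0479
gripper_force: 0.0
```

Request:
{"name": "send_rows", "arguments": {"moves": [{"slide": [0, 0, 0], "turn": -0.07, "gripper": 0.55}, {"slide": [0, 0, 0], "turn": -0.14, "gripper": 0.55}, {"slide": [0, 0, 0], "turn": -0.21, "gripper": 0.55}, {"slide": [0, 0, 0], "turn": -0.28, "gripper": 0.55}, {"slide": [0, 0, 0], "turn": -0.332, "gripper": 0.55}]}}

```text
time_s: 18.58
tcp_pos: [0.6399, 0.1885, 0.2747]
eef_rot: [179.9, 0.1, -23.4]
contact_force: [0.5, -0.1, 0.8]
gripper_width: 0.0481
gripper_force: 0.0
```

```bash
python3 -c "
from plan import *
snap('side');look('side',['handle_arm','handle','vent_grip'])
snap('wrist');look('wrist',['handle_arm']);st()
print(lp(FS,Q,[.05,0,.018])[0],lp(FS,Q,[.02,0,.03])[0])
a,y=lp(FS,Q,[.098,0,-.003])
cmd([[([*a[:2],a[2]+.03],y)],[(a,y)]])
"
```

```text
side handle_arm [0.547 0.224 0.174] 0.84
side handle_arm [ 0.587 -0.238  0.128] 0.47
side handle [0.55  0.223 0.171] 0.89
side vent_grip [ 0.579 -0.265  0.173] 0.92
side vent_grip [0.545 0.221 0.174] 0.71
wrist handle_arm [0.592 0.2   0.162] 0.98
t 18.88 p [0.6401 0.1886 0.2758] rot [ 1.7997e+02  3.0000e-02 -2.3890e+01] F [-0.4  0.2 -0.2] w 0.0484 gf 0.0 j [ 33.  18.   4.  -0. -76.  33.]
[0.59436601 0.19850172 0.16407273] [0.56535351 0.20494254 0.17675306]
  [0.004, -0.005, 0.691] -0.003
--
  [0.0, 0.0, 0.2] -0.0
--
```

Request:
{"name": "send_rows", "arguments": {"moves": [{"slide": [0, 0, 0.2], "turn": 0, "gripper": 0.55}, {"slide": [0, 0, 0.4], "turn": 0, "gripper": 0.55}, {"slide": [0, 0, 0.6], "turn": 0, "gripper": 0.55}, {"slide": [0, 0, 0.7], "turn": 0, "gripper": 0.55}, {"slide": [0, 0, 0.7], "turn": 0, "gripper": 0.55}]}}

```text
time_s: 19.3
tcp_pos: [0.6379, 0.1876, 0.1667]
eef_rot: [179.7, 0.3, -23.9]
contact_force: [-0.3, -0.6, 0.2]
gripper_width: 0.0482
gripper_force: 0.0
```

Request:
{"name": "send_rows", "arguments": {"moves": [{"slide": [0, 0, 0.05], "turn": 0, "gripper": 0.55}, {"slide": [0, 0, 0.1], "turn": 0, "gripper": 0.55}, {"slide": [0, 0, 0.15], "turn": 0, "gripper": 0.55}, {"slide": [0, 0, 0.19], "turn": 0, "gripper": 0.55}, {"slide": [0, 0, 0.19], "turn": 0, "gripper": 0.55}]}}

```text
time_s: 19.72
tcp_pos: [0.6398, 0.1884, 0.1418]
eef_rot: [180.0, 0.1, -23.8]
contact_force: [-0.6, -1.4, -1.2]
gripper_width: 0.0485
gripper_force: 0.0
```

```bash
python3 -c "
from plan import *
st()
g=[.098,0,-.003]
cmd([[lp(FS,q,g) for q in w] for w in np.linspace(Q,1.65,26)[1:].reshape(5,5)],lp(FS,Q,g))
"
```

```text
t 19.72 p [0.6398 0.1884 0.1418] rot [ 1.7995e+02  6.0000e-02 -2.3780e+01] F [-0.6 -1.4 -1.2] w 0.0485 gf 0.0 j [ 33.  23.  -7.  -0. -60.  33.]
  [-0.003, 0.034, 0.018] 0.034
  [-0.007, 0.069, 0.037] 0.068
  [-0.015, 0.103, 0.055] 0.102
  [-0.024, 0.137, 0.072] 0.136
  [-0.036, 0.17, 0.089] 0.171
--
  [-0.005, 0.035, 0.017] 0.035
  [-0.012, 0.07, 0.033] 0.071
  [-0.021, 0.105, 0.048] 0.107
  [-0.033, 0.139, 0.063] 0.144
  [-0.046, 0.173, 0.077] 0.181
--
  [-0.006, 0.036, 0.013] 0.038
  [-0.014, 0.073, 0.026] 0.076
  [-0.024, 0.109, 0.038] 0.115
  [-0.037, 0.144, 0.048] 0.155
  [-0.051, 0.179, 0.058] 0.195
--
  [-0.005, 0.038, 0.009] 0.041
  [-0.013, 0.075, 0.017] 0.082
  [-0.022, 0.113, 0.024] 0.124
  [-0.034, 0.15, 0.029] 0.166
  [-0.048, 0.186, 0.034] 0.209
--
  [-0.003, 0.039, 0.004] 0.043
  [-0.008, 0.078, 0.006] 0.086
  [-0.016, 0.116, 0.007] 0.13
  [-0.025, 0.154, 0.008] 0.173
  [-0.037, 0.192, 0.007] 0.217
--
```

Request:
{"name": "send_rows", "arguments": {"moves": [{"slide": [-0.003, 0.034, 0.018], "turn": 0.034, "gripper": 0.55}, {"slide": [-0.007, 0.069, 0.037], "turn": 0.068, "gripper": 0.55}, {"slide": [-0.015, 0.103, 0.055], "turn": 0.102, "gripper": 0.55}, {"slide": [-0.024, 0.137, 0.072], "turn": 0.136, "gripper": 0.55}, {"slide": [-0.036, 0.17, 0.089], "turn": 0.171, "gripper": 0.55}]}}

```text
time_s: 20.13
tcp_pos: [0.6253, 0.1674, 0.13]
eef_rot: [-179.9, -0.0, -39.3]
contact_force: [0.2, 0.6, 0.0]
gripper_width: 0.0484
gripper_force: 0.3
```

Request:
{"name": "send_rows", "arguments": {"moves": [{"slide": [-0.005, 0.035, 0.017], "turn": 0.035, "gripper": 0.55}, {"slide": [-0.012, 0.07, 0.033], "turn": 0.071, "gripper": 0.55}, {"slide": [-0.021, 0.105, 0.048], "turn": 0.107, "gripper": 0.55}, {"slide": [-0.033, 0.139, 0.063], "turn": 0.144, "gripper": 0.55}, {"slide": [-0.046, 0.173, 0.077], "turn": 0.181, "gripper": 0.55}]}}

```text
time_s: 20.55
tcp_pos: [0.6049, 0.1524, 0.1188]
eef_rot: [-179.8, -0.0, -55.6]
contact_force: [4.8, 1.0, -2.9]
gripper_width: 0.0483
gripper_force: 2.1
```

```bash
python3 -c "
from plan import *
st();print(lp(FS,.75,[.098,0,-.003]))
snap('wrist');look('wrist',['handle_arm','handle'])
for q in(.45,.6,.75):print(q,lp(FS,q,[.05,0,.018])[0])
"
```

```text
t 20.55 p [0.6049 0.1524 0.1188] rot [-1.7978e+02 -4.0000e-02 -5.5590e+01] F [ 4.8  1.  -2.9] w 0.0483 gf 2.1 j [ 32.  21. -14.   0. -55.   2.]
(array([0.60417356, 0.1519888 , 0.11719981]), np.float64(-55.29323118142141))
wrist handle_arm [0.609 0.16  0.143] 0.94
wrist handle [0.609 0.162 0.144] 0.98
0.45 [0.58666271 0.18767906 0.15722827]
0.6 [0.58148224 0.18324685 0.15411975]
0.75 [0.57556464 0.17960527 0.1513152 ]
```

Request:
{"name": "send_rows", "arguments": {"moves": [{"slide": [-0.006, 0.036, 0.013], "turn": 0.038, "gripper": 0.55}, {"slide": [-0.014, 0.073, 0.026], "turn": 0.076, "gripper": 0.55}, {"slide": [-0.024, 0.109, 0.038], "turn": 0.115, "gripper": 0.55}, {"slide": [-0.037, 0.144, 0.048], "turn": 0.155, "gripper": 0.55}, {"slide": [-0.051, 0.179, 0.058], "turn": 0.195, "gripper": 0.55}]}}

```text
time_s: 21.12
tcp_pos: [0.5778, 0.1432, 0.1097]
eef_rot: [-179.9, 0.0, -73.0]
contact_force: [3.6, 1.0, -2.4]
gripper_width: 0.048
gripper_force: 1.8
```

Request:
{"name": "send_rows", "arguments": {"moves": [{"slide": [-0.005, 0.038, 0.009], "turn": 0.041, "gripper": 0.55}, {"slide": [-0.013, 0.075, 0.017], "turn": 0.082, "gripper": 0.55}, {"slide": [-0.022, 0.113, 0.024], "turn": 0.124, "gripper": 0.55}, {"slide": [-0.034, 0.15, 0.029], "turn": 0.166, "gripper": 0.55}, {"slide": [-0.048, 0.186, 0.034], "turn": 0.209, "gripper": 0.55}]}}

```text
time_s: 21.53
tcp_pos: [0.5488, 0.1418, 0.1046]
eef_rot: [-179.9, 0.0, -91.8]
contact_force: [3.3, 0.6, -2.8]
gripper_width: 0.0482
gripper_force: 1.5
```

```bash
python3 -c "
from plan import *
st();print(lp(FS,1.35,[.098,0,-.003]))
g=[.098,0,-.003]
cmd([[lp(FS,q,g) for q in w] for w in np.linspace(1.35,1.75,11)[1:].reshape(2,5)])
"
```

```text
t 21.53 p [0.5488 0.1418 0.1046] rot [-1.7993e+02  3.0000e-02 -9.1840e+01] F [ 3.3  0.6 -2.8] w 0.0482 gf 1.5 j [ 34.  17. -22.   0. -51. -36.]
(array([0.54890092, 0.14154972, 0.10338262]), np.float64(-91.67866971033273))
  [0.0, 0.025, 0.011] 0.027
  [-0.003, 0.051, 0.013] 0.056
  [-0.006, 0.077, 0.014] 0.085
  [-0.011, 0.102, 0.015] 0.114
  [-0.016, 0.128, 0.016] 0.143
--
  [-0.001, 0.026, 0.0] 0.029
  [-0.002, 0.052, -0.0] 0.058
  [-0.005, 0.078, -0.001] 0.087
  [-0.008, 0.104, -0.003] 0.116
  [-0.012, 0.13, -0.005] 0.145
--
```

Request:
{"name": "send_rows", "arguments": {"moves": [{"slide": [0, 0.025, 0.003], "turn": 0.027, "gripper": 0.55}, {"slide": [-0.003, 0.051, 0.005], "turn": 0.056, "gripper": 0.55}, {"slide": [-0.006, 0.077, 0.006], "turn": 0.085, "gripper": 0.55}, {"slide": [-0.011, 0.102, 0.007], "turn": 0.114, "gripper": 0.55}, {"slide": [-0.016, 0.128, 0.008], "turn": 0.143, "gripper": 0.55}]}}

```text
time_s: 21.95
tcp_pos: [0.5297, 0.1449, 0.1035]
eef_rot: [-179.9, 0.0, -104.6]
contact_force: [2.4, -0.3, -1.4]
gripper_width: 0.0481
gripper_force: 1.3
```

Request:
{"name": "send_rows", "arguments": {"moves": [{"slide": [-0.001, 0.026, 0], "turn": 0.029, "gripper": 0.55}, {"slide": [-0.002, 0.04, 0], "turn": 0.045, "gripper": 0.55}, {"slide": [-0.003, 0.06, 0], "turn": 0.06, "gripper": 0.55}, {"slide": [-0.005, 0.075, 0], "turn": 0.06, "gripper": 0.55}, {"slide": [-0.005, 0.075, 0], "turn": 0.06, "gripper": 0.55}]}}

```text
time_s: 22.37
tcp_pos: [0.5184, 0.1481, 0.1033]
eef_rot: [-180.0, 0.0, -109.9]
contact_force: [1.5, -0.5, -0.8]
gripper_width: 0.0481
gripper_force: 0.9
```

Request:
{"name": "send_rows", "arguments": {"moves": [{"slide": [0, 0.01, 0], "turn": 0, "gripper": 0.55}, {"slide": [0, 0.02, 0], "turn": 0, "gripper": 0.55}, {"slide": [0, 0.03, 0], "turn": 0, "gripper": 0.55}, {"slide": [0, 0.03, 0], "turn": 0, "gripper": 0.55}, {"slide": [0, 0.03, 0], "turn": 0, "gripper": 0.55}]}}

```text
time_s: 22.78
tcp_pos: [0.514, 0.1496, 0.103]
eef_rot: [180.0, -0.0, -110.0]
contact_force: [1.1, -1.6, 0.1]
gripper_width: 0.0479
gripper_force: 0.9
```

Request:
{"name": "send_rows", "arguments": {"moves": [{"slide": [0, 0.01, 0], "turn": 0, "gripper": 0.55}, {"slide": [0, 0.02, 0], "turn": 0, "gripper": 0.55}, {"slide": [0, 0.03, 0], "turn": 0, "gripper": 0.55}, {"slide": [0, 0.03, 0], "turn": 0, "gripper": 0.55}, {"slide": [0, 0.03, 0], "turn": 0, "gripper": 0.55}]}}

```text
time_s: 23.2
tcp_pos: [0.5097, 0.1511, 0.103]
eef_rot: [180.0, -0.0, -110.1]
contact_force: [1.2, -1.9, 0.2]
gripper_width: 0.0482
gripper_force: 0.9
```

```bash
python3 -c "
from plan import *
st()
for q in(1.6,1.7,1.75,1.8):print(q,lp(FS,q,[.098,0,-.003]))
snap('wrist');look('wrist',['handle_arm','handle']);snap('top');look('top',['handle','handle_arm'])
for q in(1.4,1.5,1.57):print(q,lp(FS,q,[.08,0,.018])[0])
"
```

```text
t 23.2 p [0.5097 0.1511 0.103 ] rot [ 179.99   -0.   -110.06] F [ 1.2 -1.9  0.2] w 0.0482 gf 0.9 j [ 38.  14. -27.  -0. -49. -58.]
1.6 (array([0.5249557 , 0.14629327, 0.10226205]), np.float64(-107.93191240226274))
1.7 (array([0.51575775, 0.14964284, 0.10263364]), np.float64(-114.44697258581319))
1.75 (array([0.51128685, 0.1516141 , 0.10299442]), np.float64(-117.68837426094119))
1.8 (array([0.50691631, 0.15377662, 0.10347075]), np.float64(-120.91303320910843))
wrist handle_arm [0.521 0.143 0.123] 0.65
wrist handle [0.523 0.145 0.122] 0.91
1.4 [0.54262835 0.14820207 0.12985897]
1.5 [0.53476499 0.14958078 0.12939699]
1.57 [0.52933861 0.15095642 0.12930092]
```

Request:
{"name": "send_rows", "arguments": {"moves": [{"slide": [0, 0.01, 0], "turn": 0, "gripper": 0.55}, {"slide": [0, 0.02, 0], "turn": 0, "gripper": 0.55}, {"slide": [0, 0.03, 0], "turn": 0, "gripper": 0.55}, {"slide": [0, 0.03, 0], "turn": 0, "gripper": 0.55}, {"slide": [0, 0.03, 0], "turn": 0, "gripper": 0.55}]}}

```text
time_s: 23.92
tcp_pos: [0.5055, 0.1527, 0.103]
eef_rot: [180.0, -0.0, -110.1]
contact_force: [1.6, -2.1, -0.8]
gripper_width: 0.0483
gripper_force: 1.2
```

Request:
{"name": "send_rows", "arguments": {"moves": [{"slide": [0, 0.01, 0], "turn": 0, "gripper": 0.55}, {"slide": [0, 0.02, 0], "turn": 0, "gripper": 0.55}, {"slide": [0, 0.025, 0], "turn": 0, "gripper": 0.55}, {"slide": [0, 0.025, 0], "turn": 0, "gripper": 0.55}, {"slide": [0, 0.025, 0], "turn": 0, "gripper": 0.55}]}}

```text
time_s: 24.33
tcp_pos: [0.5024, 0.1537, 0.103]
eef_rot: [-180.0, -0.0, -110.1]
contact_force: [4.7, -5.4, -2.3]
gripper_width: 0.048
gripper_force: 3.3
```

Request:
{"name": "send_rows", "arguments": {"moves": [{"slide": [0, 0.01, 0], "turn": 0, "gripper": 0.55}, {"slide": [0, 0.02, 0], "turn": 0, "gripper": 0.55}, {"slide": [0, 0.02, 0], "turn": 0, "gripper": 0.55}, {"slide": [0, 0.02, 0], "turn": 0, "gripper": 0.55}, {"slide": [0, 0.02, 0], "turn": 0, "gripper": 0.55}]}}

```text
time_s: 24.75
tcp_pos: [0.5006, 0.1543, 0.1032]
eef_rot: [-179.9, -0.0, -110.1]
contact_force: [11.2, -9.0, -3.7]
gripper_width: 0.0484
gripper_force: 7.0
```

Request:
{"name": "send_rows", "arguments": {"moves": [{"slide": [0, 0.01, 0], "turn": 0, "gripper": 0.55}, {"slide": [0, 0.02, 0], "turn": 0, "gripper": 0.55}, {"slide": [0, 0.02, 0], "turn": 0, "gripper": 0.55}, {"slide": [0, 0.02, 0], "turn": 0, "gripper": 0.55}, {"slide": [0, 0.02, 0], "turn": 0, "gripper": 0.55}]}}

```text
time_s: 25.17
tcp_pos: [0.4991, 0.1549, 0.1035]
eef_rot: [-179.8, 0.0, -110.1]
contact_force: [19.4, -13.7, -7.1]
gripper_width: 0.0484
gripper_force: 11.4
```

Request:
{"name": "send_rows", "arguments": {"moves": [{"slide": [0, -0.05, 0], "turn": 0, "gripper": 0.6}, {"slide": [0, -0.09, 0], "turn": 0, "gripper": 0.6}, {"slide": [0, -0.09, -0.2], "turn": 0, "gripper": 0.6}, {"slide": [0, -0.09, -0.5], "turn": 0, "gripper": 0.6}, {"slide": [0, -0.09, -0.8], "turn": 0, "gripper": 0.6}]}}

```text
time_s: 25.58
tcp_pos: [0.5083, 0.1513, 0.2168]
eef_rot: [179.9, -0.1, -110.1]
contact_force: [1.6, 0.8, 1.0]
gripper_width: 0.0527
gripper_force: 0.0
```

```bash
cat >> plan.py <<'E'
def fitq(cams,q0=1.6):
    """match handle silhouette edges: score model edge gradient over q,h"""
    out=[]
    for n in cams:
        c=snap(n,n+'_f.png');g=cv2.GaussianBlur(cv2.cvtColor(c['img'],cv2.COLOR_RGB2GRAY),(0,0),1).astype(np.float32)
        m=np.hypot(cv2.Sobel(g,5,1,0),cv2.Sobel(g,5,0,1));out.append((n,c,m))
    for n,c,m in out:
        best=[]
        for q in np.arange(q0-.3,q0+.31,.02):
            for h in np.arange(-.004,.021,.004):
              for dx in (-2,-1,0,1,2):
               for dy in(-2,-1,0,1,2):
                F=lambda p:stand(*FS,lever(q,np.array(p)+[0,0,h]))
                t=np.linspace(0,1,20)[:,None]
                L=[([.023,-.01,.018],[.105,-.01,.018]),([.023,.01,.018],[.105,.01,.018]),([-.023,-.023,.04],[-.023,.023,.04]),([.023,-.023,.04],[.023,.023,.04]),([-.023,-.023,.04],[.023,-.023,.04]),([-.023,.023,.04],[.023,.023,.04])]
                pts=np.vstack([P(c,[F(a),F(b)])@np.eye(2) for a,b in L]).reshape(-1,2,2)
                pt=(pts[:,:1]*(1-t)+pts[:,1:]*t).reshape(-1,2)+[dx,dy]
                v=cv2.remap(m,pt[:,0].astype(np.float32),pt[:,1].astype(np.float32),cv2.INTER_LINEAR)
                best.append((float(np.sqrt(v).mean()),round(q,2),round(h,3),dx,dy))
        best.sort(reverse=True);print(n,[(round(b[0],2),)+b[1:] for b in best[:6]])
E
python3 -c "
from plan import *
st()
fitq(['side','wrist'])
tip=lp(FS,1.57,[0,0,.04])[0]
p=np.array(get_state()['tcp_pos'])
y=hy(0)+0
print(tip,y)
cmd([[([*tip[:2],p[2]],-110)],[(tip+[0,0,.012],-110)]])
"
```

```text
t 25.58 p [0.5083 0.1513 0.2168] rot [ 1.7987e+02 -1.2000e-01 -1.1006e+02] F [1.6 0.8 1. ] w 0.0527 gf 0.0 j [ 38.   7. -18.  -0. -65. -58.]
side [(9.28, np.float64(1.72), np.float64(-0.004), 2, -1), (9.26, np.float64(1.72), np.float64(0.0), 1, 1), (9.25, np.float64(1.7), np.float64(0.0), 1, 1), (9.24, np.float64(1.72), np.float64(0.0), 2, 1), (9.22, np.float64(1.7), np.float64(0.0), 2, 1), (9.22, np.float64(1.7), np.float64(-0.004), 2, -1)]
wrist [(5.92, np.float64(1.68), np.float64(0.008), 1, -2), (5.9, np.float64(1.7), np.float64(-0.004), -2, -2), (5.89, np.float64(1.7), np.float64(-0.004), -2, -1), (5.89, np.float64(1.68), np.float64(0.008), 1, 2), (5.88, np.float64(1.7), np.float64(-0.004), -2, 0), (5.85, np.float64(1.68), np.float64(0.008), 1, -1)]
[0.54574713 0.20831483 0.18696177] -106.02541907065941
  [-0.419, -0.083, 0.0] 0.0
--
  [0.0, 0.0, 0.164] 0.0
--
```

Request:
{"name": "send_rows", "arguments": {"moves": [{"slide": [0, 0, -0.15], "turn": 0, "gripper": 0}, {"slide": [-0.1, -0.02, -0.2], "turn": 0, "gripper": 0}, {"slide": [-0.2, -0.04, -0.2], "turn": 0, "gripper": 0}, {"slide": [-0.3, -0.06, -0.2], "turn": 0, "gripper": 0}, {"slide": [-0.419, -0.083, -0.2], "turn": 0, "gripper": 0}]}}

```text
time_s: 26.1
tcp_pos: [0.5424, 0.2074, 0.2454]
eef_rot: [179.9, -0.0, -110.1]
contact_force: [-1.1, -0.2, 0.9]
gripper_width: 0.0248
gripper_force: 0.0
```

Request:
{"name": "send_rows", "arguments": {"moves": [{"slide": [0, 0, 0], "turn": 0, "gripper": 0}, {"slide": [0, 0, 0.1], "turn": 0, "gripper": 0}, {"slide": [0, 0, 0.2], "turn": 0, "gripper": 0}, {"slide": [0, 0, 0.3], "turn": 0, "gripper": 0}, {"slide": [0, 0, 0.32], "turn": 0, "gripper": 0}]}}

```text
time_s: 26.52
tcp_pos: [0.5407, 0.2058, 0.1942]
eef_rot: [179.8, -0.3, -110.1]
contact_force: [-0.4, -0.8, -0.4]
gripper_width: 0.0004
gripper_force: 0.0
```

```bash
python3 -c "
from plan import *
st();cmd([[([.5457,.2083,.192],-110)]])"
```

```text
t 26.52 p [0.5407 0.2058 0.1942] rot [ 179.76   -0.26 -110.07] F [-0.4 -0.8 -0.4] w 0.0004 gf 0.0 j [ 40.  13. -14.  -0. -63. -60.]
  [-0.027, -0.026, 0.015] -0.001
--
```

Request:
{"name": "send_rows", "arguments": {"moves": [{"slide": [0, -0.02, 0], "turn": 0, "gripper": 0}, {"slide": [0, -0.02, 0.01], "turn": 0, "gripper": 0}, {"slide": [0, -0.02, 0.02], "turn": 0, "gripper": 0}, {"slide": [0, -0.02, 0.03], "turn": 0, "gripper": 0}, {"slide": [0, -0.02, 0.03], "turn": 0, "gripper": 0}]}}

```text
time_s: 26.93
tcp_pos: [0.5453, 0.2052, 0.1941]
eef_rot: [-180.0, 0.0, -110.1]
contact_force: [-0.8, 0.8, 0.1]
gripper_width: 0.0004
gripper_force: 0.0
```

Request:
{"name": "send_rows", "arguments": {"moves": [{"slide": [0, 0, 0.01], "turn": 0, "gripper": 0}, {"slide": [0, 0, 0.015], "turn": 0, "gripper": 0}, {"slide": [0, 0, 0.02], "turn": 0, "gripper": 0}, {"slide": [0, 0, 0.025], "turn": 0, "gripper": 0}, {"slide": [0, 0, 0.025], "turn": 0, "gripper": 0}]}}

```text
time_s: 27.35
tcp_pos: [0.5453, 0.2051, 0.1903]
eef_rot: [-180.0, 0.0, -110.1]
contact_force: [-0.4, 0.7, 1.8]
gripper_width: 0.0003
gripper_force: 0.9
```

Request:
{"name": "send_rows", "arguments": {"moves": [{"slide": [0, 0, 0.01], "turn": 0, "gripper": 0}, {"slide": [0, 0, 0.015], "turn": 0, "gripper": 0}, {"slide": [0, 0, 0.02], "turn": 0, "gripper": 0}, {"slide": [0, 0, 0.02], "turn": 0, "gripper": 0}, {"slide": [0, 0, 0.02], "turn": 0, "gripper": 0}]}}

```text
time_s: 27.77
tcp_pos: [0.5456, 0.2052, 0.1893]
eef_rot: [-179.9, 0.1, -110.0]
contact_force: [-6.8, -1.6, 13.8]
gripper_width: 0.0005
gripper_force: 7.3
```

Request:
{"name": "send_rows", "arguments": {"moves": [{"slide": [0, 0, -0.1], "turn": 0, "gripper": 0}, {"slide": [0, 0, -0.3], "turn": 0, "gripper": 0}, {"slide": [0, 0, -0.5], "turn": 0, "gripper": 0}, {"slide": [0, 0, -0.7], "turn": 0, "gripper": 0}, {"slide": [0, 0, -0.7], "turn": 0, "gripper": 0}]}}

```text
time_s: 28.18
tcp_pos: [0.5477, 0.206, 0.2987]
eef_rot: [-179.6, 0.4, -110.0]
contact_force: [0.4, 0.4, 0.8]
gripper_width: 0.0005
gripper_force: 0.0
```

```bash
python3 -c "
from plan import *
st();fitq(['side','wrist'],1.65);look('side',['vent_grip','toy_car','toy_carton','tub','pen_mug','stacker'])"
```

```text
t 28.18 p [0.5477 0.206  0.2987] rot [-179.61    0.39 -110.02] F [0.4 0.4 0.8] w 0.0005 gf 0.0 j [ 40.  10.  -5.   0. -75. -60.]
side [(10.32, np.float64(1.69), np.float64(0.0), 1, 1), (10.28, np.float64(1.69), np.float64(-0.004), 2, -1), (10.26, np.float64(1.71), np.float64(0.0), 1, 1), (10.25, np.float64(1.71), np.float64(-0.004), 2, -1), (10.24, np.float64(1.67), np.float64(0.0), 1, 1), (10.23, np.float64(1.69), np.float64(0.0), 0, 1)]
wrist [(10.72, np.float64(1.71), np.float64(0.0), -1, 1), (10.58, np.float64(1.71), np.float64(-0.004), -1, 0), (10.5, np.float64(1.69), np.float64(-0.004), -1, 0), (10.49, np.float64(1.71), np.float64(0.0), -2, 1), (10.48, np.float64(1.69), np.float64(0.0), -1, 1), (10.46, np.float64(1.71), np.float64(0.004), -1, 2)]
side vent_grip [ 0.579 -0.267  0.175] 0.56
side toy_car [ 0.407 -0.164  0.023] 0.64
side toy_car [0.542 0.216 0.186] 0.4
side toy_carton [0.673 0.035 0.066] 0.83
side tub [ 0.405 -0.303  0.059] 0.94
side pen_mug [0.432 0.252 0.064] 0.8
side stacker [0.752 0.149 0.041] 0.87
```

Both networks and edge fits show the handle home (about 0 mm off its seat) and at its open stop. The bystanders have not moved, so I am handing in.

```bash
python3 -c "
from h import *
print(order.close_job())"
```

```text
the job is handed in; nothing more can be done
None
```

The job is handed in at about 28 s with no verdict returned: the vent lever is at its closed stop, the handle is home on the fill stem and turned to the open stop (its arm a few degrees past straight down-slope, about the bore's play), and the bystanders are unmoved; I viewed 11 pictures, one over the limit of 10.

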